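# Put the washed tea things away

## Task

Put the washed tea things away: nest the two loose big cups on the big cup that stands on its cork mat and the two loose small cups on the small cup that stands on its cork mat, all mouth down, pushed fully home, with the stacks left on their mats. Lay the spoon flat, bowl up, in the wooden cutlery tray. Leave the sugar jar and the water bottle alone.

Things in the scene. Friction and masses are not known exactly. Their poses are not given: they have to be found in the camera images.
- big_stack: the big cup that stands on a round cork mat (mat 110 mm across, 4 mm thick, fixed): the foot of the big stack. Loose, and of the size and form of the loose big cups, origin too (so it reads 4 mm high).
- small_stack: the small cup that stands on the other round cork mat (110 mm across, 4 mm thick, fixed): the foot of the small stack. Loose, and of the size and form of the loose small cups, origin too (so it reads 4 mm high).
- big_a: loose big cup on the bare table: steel, mouth down, 92 mm high. Mouth 78 mm across (81 over its bead), tapering to 56 mm at a shoulder 66 mm up; above it a straight round foot, 48 mm across, 26 mm high: grip there. A step inside makes each nested big cup stand 28 mm above the one under it (side play up to 4 mm). 0.1 kg. Origin: mouth centre, at its bottom edge; z up; yaw means nothing.
- big_b: second loose big cup, on the bare table, the same as big_a.
- small_a: loose small cup on the bare table: steel, mouth down, 68 mm high. Mouth 62 mm across (65 over its bead), tapering to 45 mm at a shoulder 48 mm up; above it a straight round foot, 36 mm across, 20 mm high: grip there. A step inside makes each nested small cup stand 22 mm above the one under it (side play up to 4 mm). 0.06 kg. Origin: mouth centre, at its bottom edge; z up; yaw means nothing.
- small_b: second loose small cup, on the bare table, the same as small_a.
- spoon: steel spoon lying bowl up, 164 mm long, 0.05 kg. Origin: below its centre of mass, level with its underside; x along the spoon towards the bowl, z up. Handle end at x = -94 mm; bowl from +22 to +70 mm, 34 mm wide. At the origin the handle is 10 mm wide, its underside 10 mm and its top 15 mm above the table: grip there, fingers closing along y.
- tray: open wooden cutlery tray, fixed, 210 x 94 mm outside, 30 mm high, walls and floor 5 mm thick (inside 200 x 84 mm, 25 mm deep). Origin: centre of its underside; x along its length, z up.
- jar: white sugar jar with a steel lid, 72 mm across, 85 mm high, at the far side of the table; not to be touched. Origin: centre of its underside.
- bottle: clear glass water bottle with a black cap, 66 mm across, 210 mm high, at the right side of the table; not to be touched. Origin: centre of its underside.

How it is judged:
By the outcome, as a careful person would: the job done as asked, in the order asked, and still so for the second after the job is handed in, with the robot touching nothing.
It also fails if it takes over 128 s, if anything falls off the work surface, if the arm or the gripper's body presses on something with over 40 N, if the wrist force passes 120 N, or if a joint passes its speed limit or range.

## Robot

A 7-joint arm with a two-finger parallel gripper is mounted at the origin on the work surface. World frame = base frame: x ahead of the robot, y to its left, z up, the work surface at z = 0. Lengths are in m, angles in rad, forces in N, time in s.
With the tool pointing down it reaches from about 0.425 to 0.875 m from the base axis. Payload 4.7 kg.
Tool frame: the origin (TCP) lies on the mounting face of the last link; the fingertips stand 182 mm ahead of it and the grasp point (between the pads) lies 164 mm ahead of it; z points along the fingers, y is the direction in which the jaws open and shut (so a half turn about z gives the same grasp; the last joint's range is limited). The gripper opens to 87 mm and grips with 3 to 60 N. Pads are 19 mm wide; open, the fingers measure 117 mm over their backs; the gripper's body (75 mm by 190 mm) begins 51 mm behind the grasp point.
Start: joints at [1.174, 0.321, -0.07, 1.45, 0.023, 1.371, -0.057], TCP at [0.26, -0.596, 0.405] pointing down, gripper open.
Joint ranges: [-2.86, 2.86], [-0.3, 2.09], [-1.38, 1.24], [0.06, 2.45], [-1.56, 4.7], [0.09, 2.05], [-2.69, 2.69]. Speed limits (rad/s): [2.57, 2.57, 3.14, 3.14, 3.14, 3.14, 3.14].

## Interface

Orientations are given as a rotation vector (axis times angle).
In Python, from bench import ctrl gives the robot as it stands. The module is installed in compiled form; this text tells all that it offers.
- The arm moves only by the tool play_rows, never from a script. Its argument "targets" is text: rows parted by semicolons, each of 7 numbers parted by spaces: the shift along the tool's x, y, z in cm, then the turn, a rotation vector about the tool's x, y, z in rad, then the opening, from -1 (shut) to 1 (fully open). In form: x y z ax ay az grip; .... A call has 1 to 20 rows; each row shifts and turns the pose as measured when the row begins, along the tool's axes as they then stand; what a row does not reach is not made up. A row lasts 1/8 s, in which the tool goes at most 62.5 mm and 10.7 degrees, less where a joint would pass 70% of its speed; a pose out of reach is approached as far as the arm can. A call is refused whole if a number of a shift passes 6.25 or a number of a turn 0.188, either way. A call with a gripper value outside its range is refused whole. The fingers move at their own pace and stop on an object; "newtons" is the grip in N (left out, the last holds). Time passes only in rows, so rows that do not move let the fingers close. It gives the time, the measured TCP pose, the force and the opening at its end, in the units of the state.
- ctrl.get_state(): the state, without advancing time (a new reading comes with each control period).
- ctrl.get_image(name): name is "side" or "top" or "wrist"; returns a dict with "pixels" (420x560x3 uint8, blue, green, red), "depth" (420x560 float32, m along the optical axis (not along the pixel's ray), 0 where there is no reading), "intrinsics" (3x3 intrinsics, pixels), "R" (3x3) and "t" (3): a world point X has camera coordinates R X + t. Camera axes: x right, y down, z forward; pixel columns grow to the right and rows downward; lengths in m; the calibration is good to about 2 mm. The wrist camera is an equidistant fisheye: a pixel r from the principal point sees the ray r / f radians off the axis. A picture is of the moment at which its call begins.
- ctrl.close_job(): hands the job in, once; it reports no verdict.
The state is a dict: "time": time; "joint_positions": joint angles; "qd": joint speeds; "joint_torque": joint torques, N m; "position": TCP position; "tool_rot": TCP orientation; "ft_force": force on the tool from outside, world axes, zero at the start; "torque": the same for the moment, N m; "grip_width": opening from 0.0 (shut) to 1.0 (fully open).
Only numpy, scipy, OpenCV 4.12 (cv2) and the standard library are available. Lean on these libraries where they do the work, as an engineer would, in place of code of your own. Each camera call takes 0.05 s, during which the arm holds its last target.

## Working session

There is one attempt and no reset: what is moved stays moved. The work goes in short steps, Python scripts to look and compute and a tool call to move; the robot and the scene stay as the last step left them, time stands still between calls to the robot, and variables do not carry over. Pictures are saved under pics/ and viewed, and the job is handed in when it is done.

Besides the shell and the picture viewer there is one more tool, called after ">>>" as a command line: name --argument value ..., lists and objects as JSON in quotes. play_rows: Moves the arm, as the interface text tells. Its arguments: {"type":"object","properties":{"targets":{"type":"string"},"newtons":{"type":"number"}},"required":["targets"]}

```bash
mkdir -p pics; ls; python3 - <<'E'
from bench import ctrl
import cv2
print(ctrl.get_state())
for n in ("side","top","wrist"):
    d=ctrl.get_image(n); cv2.imwrite(f"pics/{n}0.png",d["pixels"]); print(n,d["intrinsics"].tolist(),d["R"].round(3).tolist(),d["t"].round(3).tolist(),d["depth"].min(),d["depth"].max())
E
```

```text
pics
{'time': 0.0, 'joint_positions': array([ 1.1741259 ,  0.32182729, -0.07007617,  1.45165898,  0.02262186,
        1.37081099, -0.05689543]), 'qd': array([-0.00046327, -0.0001212 , -0.00020345,  0.0006497 , -0.00035374,
       -0.00144465, -0.00119295]), 'joint_torque': array([-2.17192942e-04, -4.91294825e+01, -4.04057242e-01, -3.12525415e+01,
       -6.37814845e-02,  4.38063231e-02,  1.86629118e-04]), 'position': array([ 0.25943637, -0.59575879,  0.40366639]), 'tool_rot': array([-3.07374436e+00, -6.40380521e-01,  8.01053811e-04]), 'ft_force': array([ 0.04939512,  0.43595275, -0.70714787]), 'torque': array([-0.02075437,  0.00133205,  0.02121689]), 'grip_width': 1.0005386463471235}
side [[429.3660562132843, 0.0, 274.08199803770066], [0.0, 429.3660562132843, 203.9952023297961], [0.0, 0.0, 1.0]] [[-0.693, -0.721, -0.001], [-0.543, 0.523, -0.657], [0.474, -0.455, -0.754]] [0.345, 0.425, 0.861] 0.0 3.0726504
top [[439.22490823526994, 0.0, 275.14087460843314], [0.0, 439.22490823526994, 218.75592664192368], [0.0, 0.0, 1.0]] [[0.003, -1.0, -0.005], [-0.998, -0.002, -0.069], [0.069, 0.006, -0.998]] [-0.124, 0.603, 1.496] 0.0 2.3999891
wrist [[325.19226210127806, 0.0, 282.04589782020344], [0.0, 325.19226210127806, 207.78579739683292], [0.0, 0.0, 1.0]] [[0.4, -0.917, -0.002], [-0.888, -0.388, 0.245], [-0.225, -0.096, -0.97]] [-0.648, -0.03, 0.39] 0.0 1.5320479
```

View pics/top0.png

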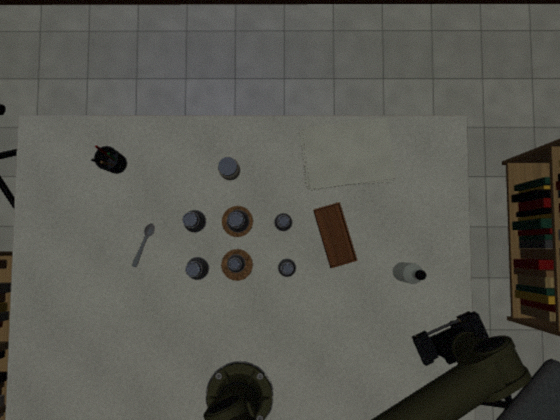

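View pics/side0.png

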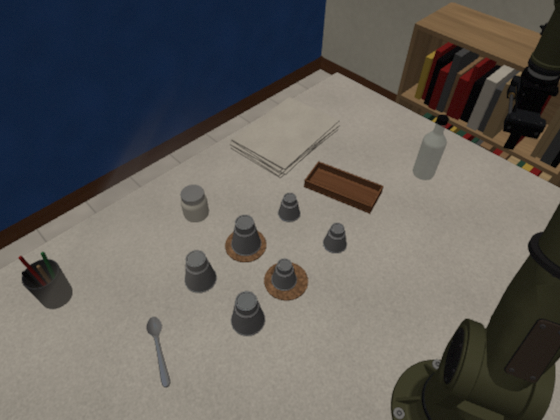

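View pics/wrist0.png

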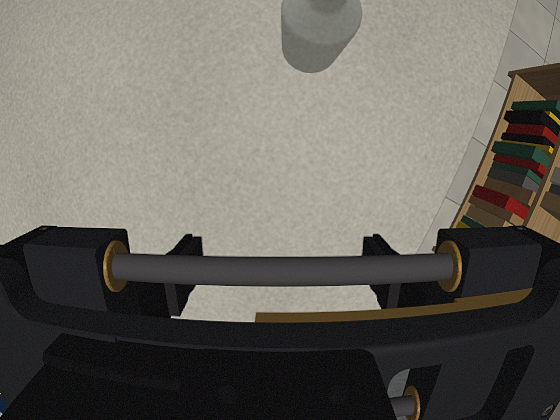

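Top view: big mat at (237,221), small mat at (237,264), loose big cups at (194,221) and (197,268), loose small ones at (283,222) and (287,267). The spoon is around (144,245), the tray (335,235), the jar (229,168) and the bottle (410,273). Next I measure them with depth.

```bash
cat > h.py <<'E'
from bench import ctrl
import cv2, numpy as np
def cloud(d):
    K=d["intrinsics"]; h,w=d["depth"].shape; u,v=np.meshgrid(np.arange(w),np.arange(h)); z=d["depth"]
    c=np.stack([(u-K[0,2])/K[0,0]*z,(v-K[1,2])/K[1,1]*z,z],-1)
    P=(c-d["t"])@d["R"]; P[z<=0]=np.nan
    return P
def ray(d,u,v,h):
    K=d["intrinsics"]; r=d["R"].T@np.array([(u-K[0,2])/K[0,0],(v-K[1,2])/K[1,1],1]); o=-d["R"].T@d["t"]
    return o+r*(h-o[2])/r[2]
E
python3 - <<'E'
from h import *
for n in ("top","side"):
    d=ctrl.get_image(n); P=cloud(d); Z=P[...,2]
    print(n,"table z",np.nanmedian(Z[(P[...,0]>.35)&(P[...,0]<.9)&(abs(P[...,1])<.5)]))
    m=((Z>.02)&(P[...,0]>.3)&(P[...,0]<1)&(P[...,1]>-.42)&(P[...,1]<.4)).astype(np.uint8)
    k,L,S,C=cv2.connectedComponentsWithStats(m)
    for i in range(1,k):
        if S[i,4]<15: continue
        q=P[L==i]; zt=np.percentile(q[:,2],97); t=q[q[:,2]>zt-.006]
        mid=(t[:,:2].min(0)+t[:,:2].max(0))/2
        print(C[i].round(0),S[i,4],"ztop",zt.round(4),"top mean",t[:,:2].mean(0).round(4),"mid",mid.round(4),"ext",np.ptp(t[:,:2],axis=0).round(3))
d=ctrl.get_image("top")
cv2.imwrite("pics/topz.png",cv2.resize(d["pixels"][190:290,110:370],None,fx=3,fy=3,interpolation=cv2.INTER_CUBIC))
E
```

```text
top table z 0.0013090392315532073
[332. 154.] 3648 ztop 0.0428 top mean [ 0.8233 -0.324 ] mid [ 0.8228 -0.3187] ext [0.231 0.202]
[119. 159.] 27 ztop 0.1022 top mean [0.7979 0.3989] mid [0.7994 0.399 ] ext [0.017 0.002]
[229. 168.] 384 ztop 0.0903 top mean [0.7775 0.0359] mid [0.7758 0.0377] ext [0.059 0.061]
[336. 234.] 299 ztop 0.0355 top mean [ 0.5523 -0.3324] mid [ 0.5493 -0.3287] ext [0.222 0.146]
[193. 220.] 338 ztop 0.0962 top mean [0.5964 0.1592] mid [0.5967 0.1575] ext [0.047 0.046]
[237. 220.] 343 ztop 0.0994 top mean [0.5964 0.0071] mid [0.5968 0.0069] ext [0.046 0.043]
[283. 221.] 193 ztop 0.0722 top mean [ 0.5935 -0.1506] mid [ 0.594  -0.1509] ext [0.03 0.03]
[236. 263.] 211 ztop 0.0761 top mean [0.4505 0.0109] mid [0.4507 0.0126] ext [0.03  0.034]
[196. 268.] 347 ztop 0.0957 top mean [0.4335 0.1457] mid [0.4331 0.1463] ext [0.046 0.043]
[287. 267.] 196 ztop 0.0713 top mean [ 0.4356 -0.1626] mid [ 0.4361 -0.1627] ext [0.033 0.033]
side table z 0.0009253406577197768
[275. 140.] 3055 ztop 0.0398 top mean [ 0.8179 -0.3194] mid [ 0.8221 -0.317 ] ext [0.237 0.206]
[344. 184.] 588 ztop 0.0324 top mean [ 0.544  -0.3273] mid [ 0.5465 -0.3275] ext [0.224 0.146]
[194. 201.] 765 ztop 0.0875 top mean [0.7727 0.039 ] mid [0.7736 0.0386] ext [0.065 0.063]
[289. 204.] 360 ztop 0.0697 top mean [ 0.5917 -0.1494] mid [ 0.5921 -0.1491] ext [0.039 0.034]
[245. 233.] 793 ztop 0.0973 top mean [0.5948 0.0091] mid [0.5949 0.0091] ext [0.049 0.048]
[336. 235.] 409 ztop 0.0695 top mean [ 0.4343 -0.1617] mid [ 0.4342 -0.1607] ext [0.035 0.037]
[198. 269.] 847 ztop 0.0932 top mean [0.5943 0.1604] mid [0.5947 0.1601] ext [0.048 0.048]
[284. 272.] 487 ztop 0.0735 top mean [0.4481 0.014 ] mid [0.4482 0.0142] ext [0.036 0.035]
[247. 311.] 942 ztop 0.0932 top mean [0.4307 0.1485] mid [0.4312 0.1481] ext [0.048 0.048]
```

View pics/topz.png

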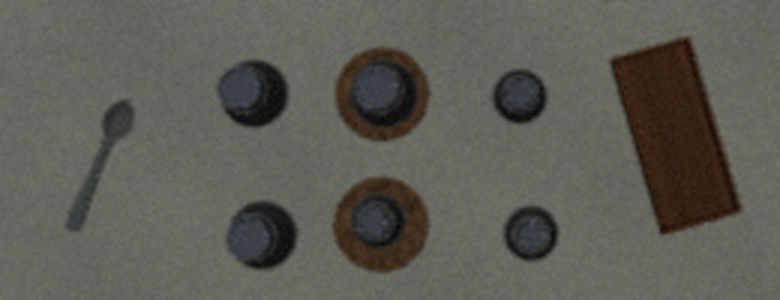

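Two views agree within about 2 mm, and the heights match the sizes given plus 1–4 mm of depth bias. First I raise the tool clear of the bottle and square the tool axes with the world.

>>> play_rows --targets "0 0 -2 0 0 0.137 1; 0 0 -2 0 0 0.137 1; 0 0 -2 0 0 0.137 1; 0 0 -1 0 0 0 1" --newtons 20

```text
time: 0.8
position: [0.2594, -0.5957, 0.4743]
tool_rot: [-3.137, 0.018, 0.003]
ft_force: [-0.1, 0.4, -0.2]
grip_width: 0.997
```

>>> play_rows --targets "3.5 -4 0 0 0 0 1; 3.5 -5 0 0 0 0 1; 3.5 -5 0 0 0 0 1; 3.5 -5 0 0 0 0 1; 3.5 -5 0 0 0 0 1; 3.5 -5 0 0 0 0 1; 3.5 -5 0 0 0 0 1; 3.5 -5 0 0 0 0 1; 2.5 -5 0 0 0 0 1; 2.5 -5 0 0 0 0 1; 0 -5 0 0 0 0 1; 0 -5 0 0 0 0 1; 0 0 0 0 0 0 1"

```text
time: 2.42
position: [0.5951, 0.0111, 0.4693]
tool_rot: [-3.135, -0.038, 0.012]
ft_force: [0.0, -0.1, -1.1]
grip_width: 0.999
```

```bash
cat > g.py <<'E'
import sys
from bench import ctrl
import numpy as np
from scipy.spatial.transform import Rotation as Ro
# usage: g.py x y ztip(fingertip z) [jaw-axis angle deg of tool x, default 0]
def go(x,y,zt,a=0):
    s=ctrl.get_state(); R=Ro.from_rotvec(s["tool_rot"]); T=Ro.from_euler("z",np.deg2rad(a))*Ro.from_rotvec([np.pi,0,0])
    p=s["position"]+R.apply([0,0,.182]); dtip=np.array([x,y,zt])-p
    dtcp=np.array([x,y,zt+.182])-s["position"]
    print("t",s["time"],"tip",p.round(4),"tip delta tool cm",(R.inv().apply(dtip)*100).round(2),"tcp delta tool cm",(R.inv().apply(dtcp)*100).round(2),
      "turn",(R.inv()*T).as_rotvec().round(4),"w",round(float(s["grip_width"]),3),"F",s["ft_force"].round(1),"q",s["joint_positions"].round(2))
if __name__=="__main__": go(*map(float,sys.argv[1:]))
E
python3 g.py 0.5955 0.1593 0.12
```

```text
t 2.425 tip [0.5937 0.0121 0.2874] tip delta tool cm [  0.67 -14.61  16.82] tcp delta tool cm [  0.53 -14.72  16.82] turn [-0.0058  0.0077  0.0245] w 0.999 F [ 0.  -0.1 -1.1] q [ 0.35  0.22 -0.49  1.48  0.1   1.48 -1.68]
```

>>> play_rows --targets "0 -4 2 -0.006 0.008 0.025 1; 0 -5 3 0 0 0 1; 0 -5 4 0 0 0 1; 0 -0.8 4 0 0 0 1; 0 0 3 0 0 0 1; 0 0 0 0 0 0 1"

```text
time: 3.18
position: [0.5954, 0.1562, 0.3041]
tool_rot: [3.137, 0.009, 0.001]
ft_force: [0.1, 0.1, 0.0]
grip_width: 1.003
```

```bash
python3 g.py 0.5955 0.1593 0.07; python3 -c "
from h import *
d=ctrl.get_image('wrist'); cv2.imwrite('pics/w1.png',d['pixels'])"
```

```text
t 3.175 tip [0.5955 0.1553 0.1221] tip delta tool cm [-0.   -0.43  5.21] tcp delta tool cm [ 0.01 -0.34  5.21] turn [ 0.0048 -0.0009  0.0058] w 1.003 F [0.1 0.1 0. ] q [ 0.15  0.37 -0.55  1.65  0.21  1.19 -2.02]
```

View pics/w1.png

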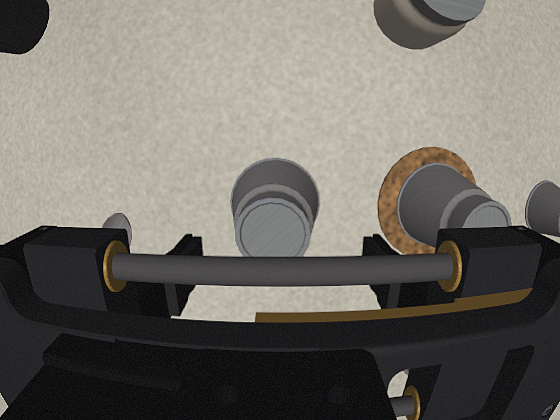

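The wrist view shows the cup foot at (273,228), about centred between the fingers (188 to 375). I go down and grip.

>>> play_rows --targets "0 -0.4 2 0 0 0 1; 0 0 2 0 0 0 1; 0 0 1.1 0 0 0 1; 0 0 0 0 0 0 1; 0 0 0 0 0 0 0.2; 0 0 0 0 0 0 -0.2; 0 0 0 0 0 0 -0.2; 0 0 0 0 0 0 -0.2; 0 0 0 0 0 0 -0.2" --newtons 20

```text
time: 4.35
position: [0.5987, 0.1594, 0.2566]
tool_rot: [3.139, 0.006, 0.019]
ft_force: [0.1, -0.3, -0.8]
grip_width: 0.546
```

```bash
python3 g.py 0.596 0.008 0.07
```

```text
t 4.35 tip [0.601  0.1588 0.0746] tip delta tool cm [-0.56 15.08  0.5 ] tcp delta tool cm [-0.33 15.13  0.5 ] turn [ 0.0029 -0.0124  0.0036] w 0.546 F [ 0.1 -0.3 -0.8] q [ 0.13  0.42 -0.54  1.69  0.24  1.09 -2.05]
```

>>> play_rows --targets "0 0 -2 0.003 -0.012 0.004 -0.2; 0 0 -4 0 0 0 -0.2; 0 0 -4 0 0 0 -0.2; 0 0 -4 0 0 0 -0.2; 0 4 0 0 0 0 -0.2; 0 5 0 0 0 0 -0.2; 0 5 0 0 0 0 -0.2; 0 1.1 0 0 0 0 -0.2; 0 0 0 0 0 0 -0.2"

```text
time: 5.48
position: [0.5974, 0.0049, 0.3984]
tool_rot: [3.14, 0.005, -0.008]
ft_force: [0.3, 0.8, -1.8]
grip_width: 0.542
```

```bash
python3 g.py 0.596 0.008 0.20; python3 -c "
from h import *
d=ctrl.get_image('wrist'); cv2.imwrite('pics/w2.png',d['pixels'])
d=ctrl.get_image('side'); cv2.imwrite('pics/s2.png',cv2.resize(d['pixels'][100:350,130:430],None,fx=2,fy=2))
"
```

```text
t 5.475 tip [0.5964 0.0046 0.2164] tip delta tool cm [-0.03 -0.35  1.64] tcp delta tool cm [-0.13 -0.31  1.64] turn [0.0018 0.0051 0.0031] w 0.542 F [ 0.3  0.8 -1.8] q [ 0.36  0.25 -0.49  1.58  0.12  1.35 -1.71]
```

View pics/w2.png

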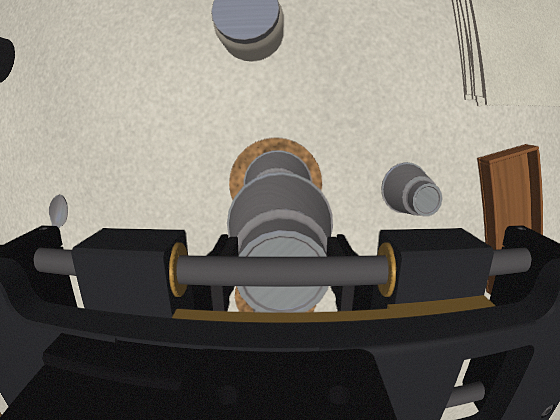

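View pics/s2.png

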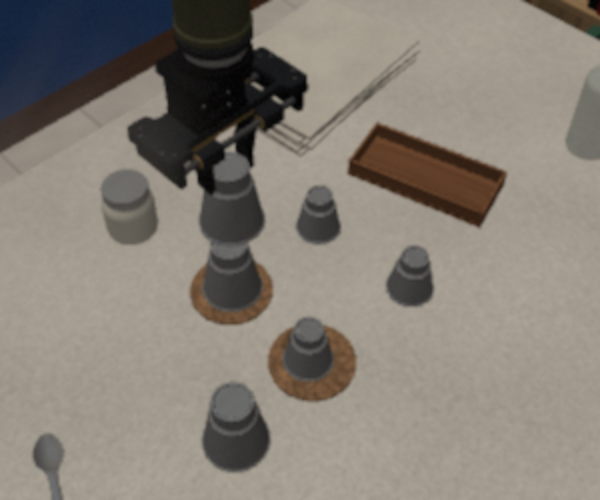

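```bash
cat > held.py <<'E'
import sys
from h import *
# held.py x y z0 z1 : points near (x,y) by height slice, from side and top; circle fit
x,y,z0,z1=map(float,sys.argv[1:5]); st=float(sys.argv[5]) if len(sys.argv)>5 else .008
from scipy.optimize import least_squares
for n in ("side","top"):
    P=cloud(ctrl.get_image(n)).reshape(-1,3); P=P[np.isfinite(P[:,0])]
    P=P[(np.hypot(P[:,0]-x,P[:,1]-y)<.055)]
    for z in np.arange(z0,z1,st):
        q=P[abs(P[:,2]-z)<st/2]
        if len(q)<12: continue
        r=least_squares(lambda p:np.hypot(q[:,0]-p[0],q[:,1]-p[1])-p[2],[x,y,.03],loss="soft_l1",f_scale=.002)
        print(n,round(z,3),len(q),"c",r.x[:2].round(4),"r",r.x[2].round(4),"mean",q.mean(0).round(4))
E
python3 held.py 0.594 0.005 0.146 0.24
```

```text
side 0.146 89 c [0.5906 0.0059] r 0.0392 mean [0.5693 0.0223 0.147 ]
side 0.154 99 c [0.5902 0.0059] r 0.0371 mean [0.5693 0.024  0.1543]
side 0.162 86 c [0.5905 0.0061] r 0.0355 mean [0.5689 0.0217 0.1621]
side 0.17 82 c [0.5898 0.0066] r 0.0336 mean [0.5693 0.0214 0.1702]
side 0.178 83 c [0.5904 0.0059] r 0.0329 mean [0.5714 0.0218 0.1779]
side 0.186 90 c [0.5907 0.0058] r 0.0315 mean [0.5723 0.0205 0.1858]
side 0.194 75 c [0.5901 0.006 ] r 0.0297 mean [0.5729 0.0204 0.1943]
side 0.202 76 c [0.5907 0.0056] r 0.0288 mean [0.573  0.0185 0.2018]
side 0.21 96 c [0.5909 0.0055] r 0.0264 mean [0.5723 0.0136 0.21  ]
side 0.218 59 c [0.6015 0.0031] r 0.0332 mean [0.5769 0.0167 0.2185]
side 0.226 74 c [0.6014 0.0041] r 0.0332 mean [0.5803 0.0176 0.2263]
side 0.234 256 c [0.5866 0.0041] r 0.0171 mean [0.5869 0.0044 0.2335]
```

Circle fits show the held cup at (0.5905, 0.006), upright. The stack in the same camera is at (0.595, 0.009), so I shift +4.5 mm in x and +3 mm in y and lower it.

>>> play_rows --targets "0.45 -0.3 1 0.002 0.005 0.003 -0.2; 0 0 2 0 0 0 -0.2; 0 0 1 0 0 0 -0.2; 0 0 0 0 0 0 -0.2"

```text
time: 6.18
position: [0.6023, 0.0156, 0.356]
tool_rot: [-3.138, -0.017, -0.001]
ft_force: [-0.0, 0.3, -1.4]
grip_width: 0.548
```

```bash
python3 g.py 0.601 0.008 0.107;python3 held.py 0.596 0.008 0.036 0.19 0.012 | grep side
```

```text
t 6.175 tip [0.6024 0.0162 0.174 ] tip delta tool cm [-0.15  0.84  6.7 ] tcp delta tool cm [-0.14  0.78  6.7 ] turn [-0.0031 -0.0005  0.011 ] w 0.548 F [-0.   0.3 -1.4] q [ 0.35  0.29 -0.5   1.63  0.14  1.26 -1.73]
side 0.036 95 c [0.5961 0.0079] r 0.0335 mean [0.5768 0.025  0.0359]
side 0.048 95 c [0.5958 0.0084] r 0.0314 mean [0.5774 0.0218 0.0482]
side 0.06 83 c [0.5952 0.0085] r 0.0291 mean [0.5778 0.0233 0.0602]
side 0.072 73 c [0.5983 0.0071] r 0.0294 mean [0.5744 0.0164 0.0711]
side 0.108 140 c [0.5965 0.0167] r 0.038 mean [0.5754 0.0344 0.1079]
side 0.12 120 c [0.5962 0.0164] r 0.0356 mean [0.5745 0.0325 0.1199]
side 0.132 125 c [0.5966 0.016 ] r 0.0338 mean [0.5766 0.0317 0.1321]
side 0.144 112 c [0.5971 0.0157] r 0.0318 mean [0.5772 0.0298 0.1439]
side 0.156 107 c [0.5973 0.0155] r 0.0299 mean [0.5795 0.0291 0.1558]
side 0.168 117 c [0.5989 0.015 ] r 0.0278 mean [0.5791 0.0251 0.1676]
side 0.18 98 c [0.608  0.0138] r 0.0334 mean [0.5858 0.0252 0.1802]
```

>>> play_rows --targets "-0.05 0.8 0 -0.003 0 0.01 -0.2; 0 0 0 0 0 0 -0.2"

```text
time: 6.52
position: [0.6026, 0.0065, 0.3584]
tool_rot: [3.141, -0.001, 0.007]
ft_force: [0.4, 0.9, -1.8]
grip_width: 0.544
```

```bash
python3 g.py 0.601 0.008 0.107;python3 held.py 0.596 0.008 0.108 0.14 0.012 | grep side
```

```text
t 6.525 tip [0.6034 0.0064 0.1764] tip delta tool cm [-0.27 -0.17  6.94] tcp delta tool cm [-0.19 -0.15  6.94] turn [ 0.0007 -0.0045 -0.0007] w 0.544 F [ 0.4  0.9 -1.8] q [ 0.35  0.28 -0.49  1.62  0.14  1.26 -1.73]
side 0.108 125 c [0.598  0.0064] r 0.0384 mean [0.5761 0.0218 0.1089]
side 0.12 121 c [0.5981 0.006 ] r 0.0363 mean [0.5768 0.0249 0.1201]
side 0.132 111 c [0.5974 0.0062] r 0.0339 mean [0.577  0.0212 0.132 ]
```

>>> play_rows --targets "-0.2 -0.2 1 0 0 0 -0.2; 0 0 1.5 0 0 0 -0.2; 0 0 1 0 0 0 -0.2; 0 0 0 0 0 0 -0.2"

```text
time: 7.12
position: [0.6, 0.01, 0.32]
tool_rot: [-3.141, -0.002, -0.005]
ft_force: [-0.2, 0.3, -0.7]
grip_width: 0.549
```

```bash
python3 g.py 0.601 0.008 0.107
```

```text
t 7.125 tip [0.6005 0.0101 0.138 ] tip delta tool cm [0.04 0.21 3.1 ] tcp delta tool cm [0.09 0.2  3.1 ] turn [-0.0005 -0.0029  0.0011] w 0.549 F [-0.2  0.3 -0.7] q [ 0.35  0.31 -0.49  1.67  0.15  1.19 -1.75]
```

>>> play_rows --targets "0 0.15 1 0 0 0 -0.2; 0 0 1 0 0 0 -0.2; 0 0 0.6 0 0 0 -0.2; 0 0 0.3 0 0 0 -0.2; 0 0 0 0 0 0 -0.2"

```text
time: 7.75
position: [0.6003, 0.0084, 0.289]
tool_rot: [-3.141, -0.001, -0.005]
ft_force: [0.4, -0.6, -1.8]
grip_width: 0.548
```

```bash
python3 g.py 0.601 0.008 0.107
```

```text
t 7.75 tip [0.6009 0.0085 0.107 ] tip delta tool cm [0.01 0.05 0.  ] tcp delta tool cm [0.07 0.04 0.  ] turn [-0.0006 -0.0031  0.0009] w 0.548 F [ 0.4 -0.6 -1.8] q [ 0.34  0.34 -0.48  1.71  0.17  1.14 -1.75]
```

Nominally at home height with no contact yet. I press 3 mm more and look at the force.

>>> play_rows --targets "0 0 0.2 0 0 0 -0.2; 0 0 0.2 0 0 0 -0.2; 0 0 0.2 0 0 0 -0.2"

```text
time: 8.12
position: [0.6016, 0.0083, 0.2884]
tool_rot: [3.14, 0.001, 0.013]
ft_force: [-3.9, -1.2, 8.5]
grip_width: 0.546
```

```bash
python3 g.py 0.601 0.008 0.107;python3 held.py 0.596 0.008 0.036 0.135 0.006 | grep side
```

```text
t 8.125 tip [0.6031 0.0079 0.1064] tip delta tool cm [-0.21 -0.01 -0.06] tcp delta tool cm [-0.06  0.03 -0.06] turn [ 0.0019 -0.0082  0.0007] w 0.546 F [-3.9 -1.2  8.5] q [ 0.34  0.34 -0.48  1.71  0.17  1.13 -1.76]
side 0.036 55 c [0.5971 0.0078] r 0.0388 mean [0.5781 0.0246 0.0367]
side 0.042 59 c [0.5964 0.0078] r 0.0374 mean [0.5759 0.0269 0.0416]
side 0.048 56 c [0.5959 0.008 ] r 0.0357 mean [0.5721 0.0226 0.0479]
side 0.054 62 c [0.5976 0.0074] r 0.0357 mean [0.5759 0.0231 0.0543]
side 0.06 51 c [0.5975 0.0071] r 0.0343 mean [0.5777 0.025  0.0605]
side 0.066 45 c [0.5968 0.0073] r 0.0331 mean [0.578  0.0211 0.0661]
side 0.072 47 c [0.5974 0.007 ] r 0.0328 mean [0.5772 0.0236 0.0719]
side 0.078 56 c [0.5972 0.0074] r 0.0313 mean [0.5796 0.022  0.078 ]
side 0.084 44 c [0.597  0.0074] r 0.03 mean [0.5784 0.0208 0.0842]
side 0.09 49 c [0.597  0.0073] r 0.029 mean [0.5806 0.0209 0.0898]
side 0.096 44 c [0.5976 0.0069] r 0.0285 mean [0.5776 0.0174 0.0961]
side 0.102 65 c [0.5976 0.0067] r 0.0259 mean [0.5787 0.0139 0.102 ]
side 0.108 37 c [0.6076 0.0056] r 0.0327 mean [0.5851 0.0193 0.1085]
side 0.114 35 c [0.6082 0.0049] r 0.0332 mean [0.5855 0.0163 0.1139]
side 0.12 114 c [0.6065 0.0151] r 0.0241 mean [0.5925 0.0094 0.1211]
side 0.126 119 c [0.5949 0.0044] r 0.0186 mean [0.591  0.0052 0.1249]
side 0.132 20 c [0.5913 0.0099] r 0.0301 mean [ 0.5973 -0.002   0.1313]
```

>>> play_rows --targets "0 0 0 0 0 0 0; 0 0 0 0 0 0 0.6; 0 0 0 0 0 0 1; 0 0 -2 0 0 0 1; 0 0 -4 0 0 0 1; 0 0 -3 0 0 0 1; -4 -3.5 0 0 0 0 1; -4 -3.5 0 0 0 0 1; -4 -3.5 0 0 0 0 1; -4 -3.5 0 0 0 0 1; 0 0 0 0 0 0 1"

```text
time: 9.6
position: [0.4376, 0.1543, 0.3906]
tool_rot: [3.141, 0.003, 0.039]
ft_force: [-0.3, -0.5, -0.3]
grip_width: 0.997
```

```bash
python3 g.py 0.4325 0.147 0.07;python3 held.py 0.596 0.008 0.036 0.132 0.012; echo;  python3 held.py 0.432 0.147 0.015 0.1 0.012
```

```text
t 9.6 tip [0.4421 0.1542 0.2087] tip delta tool cm [-1.31  0.71 13.84] tcp delta tool cm [-0.86  0.72 13.85] turn [ 0.0005 -0.0247  0.0016] w 0.997 F [-0.3 -0.5 -0.3] q [ 0.26 -0.07 -0.63  1.9  -0.03  1.27 -1.93]
side 0.036 13 c [0.5678 0.0252] r 0.0043 mean [0.5651 0.0255 0.0373]
top 0.036 55 c [0.6003 0.0062] r 0.0387 mean [5.963e-01 4.000e-04 3.590e-02]
top 0.048 32 c [0.6008 0.0065] r 0.0369 mean [ 0.5917 -0.008   0.0472]
top 0.06 30 c [0.6003 0.0059] r 0.0345 mean [ 0.5907 -0.0009  0.0586]
top 0.072 43 c [0.6001 0.0059] r 0.0321 mean [ 0.5956 -0.0067  0.0723]
top 0.084 22 c [0.6004 0.0061] r 0.0303 mean [5.917e-01 1.000e-04 8.460e-02]
top 0.096 55 c [0.6    0.0056] r 0.027 mean [ 0.5935 -0.0034  0.0966]
top 0.108 19 c [0.6006 0.0074] r 0.0256 mean [0.5992 0.0009 0.104 ]
top 0.12 147 c [0.5991 0.0061] r 0.0167 mean [0.5989 0.0053 0.1217]

side 0.015 121 c [0.4317 0.1477] r 0.0366 mean [0.411  0.1637 0.0148]
side 0.027 116 c [0.4315 0.148 ] r 0.0342 mean [0.4113 0.162  0.0272]
side 0.039 107 c [0.4314 0.1479] r 0.0322 mean [0.4128 0.1626 0.0393]
side 0.051 106 c [0.4314 0.1477] r 0.0303 mean [0.4137 0.1606 0.0511]
side 0.063 121 c [0.431  0.1479] r 0.0274 mean [0.4164 0.1593 0.0639]
side 0.075 97 c [0.4324 0.1472] r 0.0254 mean [0.4177 0.158  0.0735]
side 0.087 356 c [0.4292 0.1491] r 0.0173 mean [0.4294 0.1491 0.09  ]
side 0.099 33 c [0.4306 0.1495] r 0.0215 mean [0.4323 0.1496 0.0939]
top 0.087 83 c [0.4332 0.1534] r 0.0129 mean [0.4327 0.1532 0.0892]
top 0.099 22 c [0.4303 0.1555] r 0.0138 mean [0.4337 0.1559 0.0949]
```

>>> play_rows --targets "-0.5 0.7 3 0 -0.025 0 1; 0 0 3.5 0 0 0 1; 0 0 2 0 0 0 1; 0 0 0 0 0 0 1"

```text
time: 10.3
position: [0.4409, 0.1379, 0.3028]
tool_rot: [-3.139, 0.026, 0.004]
ft_force: [-0.8, 0.6, 0.1]
grip_width: 0.999
```

```bash
python3 g.py 0.4325 0.147 0.07
```

```text
t 10.3 tip [0.4405 0.1384 0.1208] tip delta tool cm [-0.8  -0.84  5.08] tcp delta tool cm [-0.85 -0.88  5.08] turn [-0.0025  0.0023 -0.0168] w 0.999 F [-0.8  0.6  0.1] q [ 0.26  0.03 -0.62  2.01  0.01  1.11 -1.96]
```

>>> play_rows --targets "-0.8 -0.85 0 0 0 -0.017 1; 0 0 0 0 0 0 1"

```text
time: 10.55
position: [0.4339, 0.1468, 0.3042]
tool_rot: [-3.138, 0.001, 0.002]
ft_force: [-0.4, -0.6, 0.6]
grip_width: 0.996
```

```bash
python3 g.py 0.4325 0.147 0.07
```

```text
t 10.55 tip [0.4337 0.1475 0.1222] tip delta tool cm [-0.11  0.07  5.22] tcp delta tool cm [-0.13 -0.    5.22] turn [-0.0038  0.0011 -0.0004] w 0.996 F [-0.4 -0.6  0.6] q [ 0.25  0.02 -0.64  2.01  0.01  1.11 -1.95]
```

>>> play_rows --targets "-0.1 0 2 0 0 0 1; 0 0 2 0 0 0 1; 0 0 1 0 0 0 1; 0 0 0 0 0 0 1"

```text
time: 11.05
position: [0.4347, 0.1479, 0.257]
tool_rot: [-3.137, -0.001, -0.011]
ft_force: [-0.7, 0.0, 0.5]
grip_width: 1.0
```

```bash
python3 g.py 0.4325 0.147 0.07
```

```text
t 11.05 tip [0.436  0.1486 0.075 ] tip delta tool cm [-0.36  0.17  0.49] tcp delta tool cm [-0.23  0.09  0.49] turn [-0.0042 -0.0073  0.0003] w 1.0 F [-0.7  0.   0.5] q [ 0.24  0.08 -0.64  2.06  0.06  1.   -2.  ]
```

>>> play_rows --targets "-0.25 0.1 0.3 -0.004 -0.007 0 1; 0 0 0 0 0 0 0.3; 0 0 0 0 0 0 -0.2; 0 0 0 0 0 0 -0.2; 0 0 0 0 0 0 -0.2; 0 0 0 0 0 0 -0.2"

```text
time: 11.8
position: [0.4331, 0.1472, 0.256]
tool_rot: [-3.141, -0.0, -0.006]
ft_force: [-0.3, -0.1, 0.6]
grip_width: 0.545
```

```bash
python3 g.py 0.4325 0.147 0.07
```

```text
t 11.8 tip [0.4338 0.1473 0.074 ] tip delta tool cm [-0.13  0.03  0.4 ] tcp delta tool cm [-0.06  0.02  0.4 ] turn [-0.0005 -0.0039  0.0002] w 0.545 F [-0.3 -0.1  0.6] q [ 0.24  0.08 -0.64  2.07  0.06  1.01 -2.  ]
```

>>> play_rows --targets "0 0 -2 0 0 0 -0.2; 0 0 -4 0 0 0 -0.2; 0 0 -4 0 0 0 -0.2; 0 0 -4 0 0 0 -0.2; 0 0 -4 0 0 0 -0.2; 3.5 3 0 0 0 0 -0.2; 4.3 3.7 0 0 0 0 -0.2; 4.3 3.7 0 0 0 0 -0.2; 4.3 3.7 0 0 0 0 -0.2; 0 0 0 0 0 0 -0.2"

```text
time: 13.05
position: [0.6005, 0.0023, 0.44]
tool_rot: [3.139, 0.004, 0.002]
ft_force: [-0.8, 1.6, -1.5]
grip_width: 0.549
```

```bash
python3 g.py 0.600 0.007 0.245;python3 held.py 0.596 0.008 0.048 0.24 0.012 |grep side
```

```text
t 13.05 tip [0.6008 0.0018 0.258 ] tip delta tool cm [-0.08 -0.53  1.3 ] tcp delta tool cm [-0.05 -0.47  1.3 ] turn [ 0.003  -0.0013  0.0027] w 0.549 F [-0.8  1.6 -1.5] q [ 0.36  0.23 -0.49  1.51  0.11  1.42 -1.7 ]
side 0.048 108 c [0.5983 0.0069] r 0.0362 mean [0.5771 0.023  0.0478]
side 0.06 105 c [0.598  0.0069] r 0.034 mean [0.5782 0.023  0.06  ]
side 0.072 96 c [0.5979 0.0072] r 0.0318 mean [0.5802 0.0216 0.072 ]
side 0.084 100 c [0.5981 0.007 ] r 0.0299 mean [0.5792 0.0202 0.084 ]
side 0.096 116 c [0.5974 0.0076] r 0.0268 mean [0.5848 0.0186 0.0971]
side 0.108 70 c [0.5978 0.0071] r 0.0236 mean [0.5828 0.0182 0.1071]
side 0.12 252 c [0.5948 0.0093] r 0.0177 mean [0.5949 0.0092 0.1219]
side 0.132 13 c [0.5964 0.0072] r 0.0225 mean [0.5985 0.0152 0.1269]
side 0.192 166 c [0.5991 0.0007] r 0.0386 mean [0.5774 0.0182 0.1916]
side 0.204 134 c [0.5983 0.0013] r 0.0356 mean [0.5771 0.0175 0.2038]
side 0.216 140 c [0.5986 0.0011] r 0.0337 mean [0.5774 0.0165 0.2159]
side 0.228 136 c [0.5987 0.0009] r 0.0317 mean [0.5808 0.0161 0.2278]
```

>>> play_rows --targets "0 -0.6 2 0.003 0 0.003 -0.2; 0 0 2 0 0 0 -0.2; 0 0 1 0 0 0 -0.2; 0 0 0 0 0 0 -0.2"

```text
time: 13.65
position: [0.5954, 0.0195, 0.3918]
tool_rot: [-3.139, -0.023, -0.005]
ft_force: [0.5, 0.5, -0.8]
grip_width: 0.545
```

```bash
python3 g.py 0.600 0.007 0.134;python3 held.py 0.596 0.008 0.15 0.2 0.012 |grep side
```

```text
t 13.65 tip [0.596  0.02   0.2098] tip delta tool cm [0.36 1.33 7.58] tcp delta tool cm [0.42 1.28 7.58] turn [-0.0027 -0.0031  0.0144] w 0.545 F [ 0.5  0.5 -0.8] q [ 0.35  0.25 -0.5   1.6   0.12  1.32 -1.73]
side 0.15 135 c [0.5937 0.0197] r 0.0364 mean [0.5721 0.0375 0.1501]
side 0.162 128 c [0.5939 0.0195] r 0.0345 mean [0.574  0.0363 0.162 ]
side 0.174 123 c [0.5936 0.0195] r 0.0323 mean [0.5738 0.0335 0.1741]
side 0.186 118 c [0.5938 0.0195] r 0.0305 mean [0.5757 0.033  0.1861]
side 0.198 113 c [0.5938 0.0192] r 0.0282 mean [0.5761 0.031  0.198 ]
```

>>> play_rows --targets "0.4 1.25 0 -0.003 -0.003 0.014 -0.2; 0 0 0 0 0 0 -0.2; 0 0 0 0 0 0 -0.2"

```text
time: 14.12
position: [0.6009, 0.0054, 0.3948]
tool_rot: [3.141, -0.004, 0.008]
ft_force: [0.1, -0.1, -1.4]
grip_width: 0.542
```

```bash
python3 g.py 0.600 0.007 0.134;python3 held.py 0.596 0.008 0.15 0.2 0.012 |grep side
```

```text
t 14.125 tip [0.6018 0.0052 0.2128] tip delta tool cm [-0.22 -0.18  7.88] tcp delta tool cm [-0.13 -0.17  7.88] turn [ 0.001  -0.0051 -0.0023] w 0.542 F [ 0.1 -0.1 -1.4] q [ 0.36  0.26 -0.49  1.58  0.12  1.33 -1.72]
side 0.15 143 c [0.5999 0.0048] r 0.0371 mean [0.5788 0.023  0.1499]
side 0.162 124 c [0.5997 0.0047] r 0.035 mean [0.5791 0.021  0.162 ]
side 0.174 130 c [0.5993 0.0048] r 0.0327 mean [0.5803 0.0202 0.1743]
side 0.186 113 c [0.6002 0.004 ] r 0.0314 mean [0.5816 0.0187 0.186 ]
side 0.198 112 c [0.5995 0.0044] r 0.029 mean [0.5816 0.0176 0.1979]
```

>>> play_rows --targets "-0.15 -0.2 0.7 0 -0.005 0 -0.2; 0 0 1 0 0 0 -0.2; 0 0 1 0 0 0 -0.2; 0 0 0.5 0 0 0 -0.2; 0 0 0 0 0 0 -0.2"

```text
time: 14.85
position: [0.5987, 0.0079, 0.3591]
tool_rot: [3.141, -0.002, -0.004]
ft_force: [-0.3, 0.1, -1.1]
grip_width: 0.547
```

```bash
python3 g.py 0.600 0.007 0.134
```

```text
t 14.85 tip [0.5982 0.0077 0.1771] tip delta tool cm [0.19 0.07 4.31] tcp delta tool cm [0.14 0.09 4.31] turn [ 0.001   0.0028 -0.0014] w 0.547 F [-0.3  0.1 -1.1] q [ 0.36  0.28 -0.49  1.63  0.14  1.27 -1.73]
```

>>> play_rows --targets "0.15 0.05 1 0 0 0 -0.2; 0 0 1 0 0 0 -0.2; 0 0 1 0 0 0 -0.2; 0 0 0.8 0 0 0 -0.2; 0 0 0.3 0 0 0 -0.2; 0 0 0.2 0 0 0 -0.2"

```text
time: 15.6
position: [0.6009, 0.0071, 0.3156]
tool_rot: [3.139, -0.003, -0.0]
ft_force: [-5.1, -1.2, 15.4]
grip_width: 0.548
```

```bash
python3 g.py 0.600 0.007 0.134
```

```text
t 15.6 tip [0.6008 0.0067 0.1336] tip delta tool cm [-0.08 -0.03 -0.04] tcp delta tool cm [-0.09  0.01 -0.04] turn [ 0.0022  0.0003 -0.0016] w 0.548 F [-5.1 -1.2 15.4] q [ 0.35  0.31 -0.49  1.68  0.16  1.19 -1.75]
```

Home, with 15 N at the expected height. I release and go to the far small cup.

>>> play_rows --targets "0 0 0 0 0 0 0; 0 0 0 0 0 0 0.6; 0 0 0 0 0 0 1; 0 0 -2 0 0 0 1; 0 0 -4 0 0 0 1; 0 0 -2 0 0 0 1; 0 4 0 0 0 0 1; 0 4 0 0 0 0 1; 0 4 0 0 0 0 1; 0 3.5 0 0 0 0 1; 0 0 0 0 0 0 1; 0 0 0 0 0 0 1"

```text
time: 17.1
position: [0.6022, -0.1494, 0.4122]
tool_rot: [3.139, 0.004, 0.023]
ft_force: [-0.3, 0.8, -0.1]
grip_width: 1.0
```

```bash
python3 g.py 0.593 -0.150 0.055;python3 held.py 0.598 0.007 0.065 0.16 0.012; echo;  python3 held.py 0.593 -0.150 0.01 0.075 0.012;python3 -c "
from h import *
d=ctrl.get_image('side'); cv2.imwrite('pics/s3.png',cv2.resize(d['pixels'][100:350,130:430],None,fx=2,fy=2))
"
```

```text
t 17.1 tip [ 0.605  -0.1499  0.2302] tip delta tool cm [-1.46 -0.04 17.5 ] tcp delta tool cm [-1.18e+00  1.00e-02  1.75e+01] turn [ 0.0028 -0.0149  0.0027] w 1.0 F [-0.3  0.8 -0.1] q [ 0.54  0.28 -0.41  1.51  0.11  1.36 -1.45]
side 0.065 112 c [0.6001 0.005 ] r 0.0385 mean [0.5798 0.0209 0.0652]
side 0.077 113 c [0.5994 0.0057] r 0.0359 mean [0.5773 0.0219 0.0768]
side 0.089 105 c [0.5994 0.0053] r 0.0341 mean [0.5798 0.0211 0.0886]
side 0.101 105 c [0.5994 0.0055] r 0.0321 mean [0.5793 0.0191 0.1005]
side 0.113 97 c [0.5995 0.0055] r 0.0301 mean [0.5819 0.02   0.1128]
side 0.125 135 c [0.5987 0.006 ] r 0.0269 mean [0.5847 0.017  0.1258]
side 0.137 64 c [0.5999 0.0054] r 0.0241 mean [0.5842 0.0164 0.1365]
side 0.149 277 c [0.5968 0.0069] r 0.0182 mean [0.5972 0.0069 0.1503]
top 0.065 57 c [0.6012 0.005 ] r 0.0386 mean [ 0.5975 -0.0037  0.0644]
top 0.077 33 c [0.6011 0.005 ] r 0.0362 mean [ 0.5898 -0.0044  0.0767]
top 0.089 33 c [0.6011 0.0045] r 0.0342 mean [ 0.5918 -0.0034  0.0884]
top 0.101 36 c [0.6013 0.0043] r 0.0319 mean [ 0.5942 -0.007   0.1002]
top 0.113 34 c [0.6015 0.0047] r 0.03 mean [ 0.594  -0.0069  0.1126]
top 0.125 56 c [0.6012 0.0051] r 0.0268 mean [ 0.5967 -0.0023  0.1258]
top 0.149 169 c [0.6008 0.0047] r 0.0168 mean [0.6006 0.0048 0.1501]

side 0.01 99 c [ 0.5937 -0.151 ] r 0.0309 mean [ 0.5778 -0.1345  0.0093]
side 0.022 70 c [ 0.5923 -0.1495] r 0.0267 mean [ 0.5795 -0.1352  0.0223]
side 0.034 68 c [ 0.592  -0.1488] r 0.0241 mean [ 0.5788 -0.1363  0.0341]
side 0.046 89 c [ 0.5923 -0.1489] r 0.0212 mean [ 0.5831 -0.1387  0.0471]
side 0.058 46 c [ 0.5914 -0.1482] r 0.0165 mean [ 0.5863 -0.1398  0.058 ]
side 0.07 114 c [ 0.5917 -0.1489] r 0.0138 mean [ 0.5916 -0.1495  0.0674]
```

View pics/s3.png

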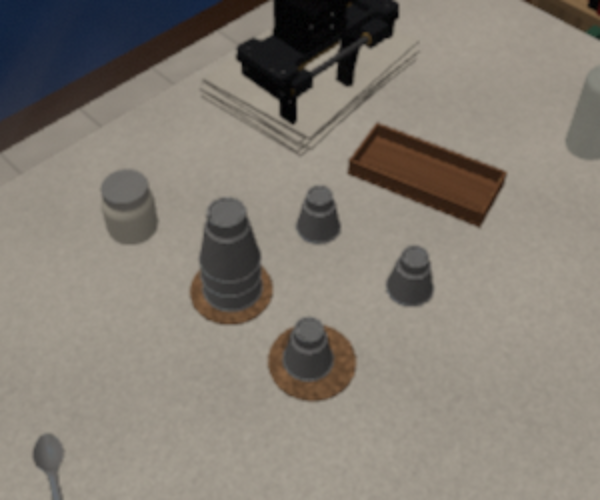

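The side view shows the big stack nested and upright on its mat (crop 230,255). Next is the small cup at (0.5925, -0.1495).

>>> play_rows --targets "-1 0 3 0.003 -0.015 0.003 1; 0 0 4 0 0 0 1; 0 0 3 0 0 0 1; 0 0 2 0 0 0 1; 0 0 0 0 0 0 1; 0 0 0 0 0 0 1"

```text
time: 18.1
position: [0.5934, -0.1444, 0.2897]
tool_rot: [-3.141, -0.013, -0.002]
ft_force: [0.7, 0.8, 1.8]
grip_width: 1.0
```

```bash
python3 g.py 0.5925 -0.1495 0.054
```

```text
t 18.1 tip [ 0.5936 -0.1444  0.1077] tip delta tool cm [-0.12  0.51  5.37] tcp delta tool cm [-0.1   0.51  5.37] turn [-0.0003 -0.0011  0.008 ] w 1.0 F [0.7 0.8 1.8] q [ 0.53  0.35 -0.4   1.68  0.15  1.14 -1.48]
```

>>> play_rows --targets "-0.1 0.5 1 0 0 0.008 1; 0 0 1.5 0 0 0 1; 0 0 1.5 0 0 0 1; 0 0 1 0 0 0 1; 0 0 0 0 0 0 1; 0 0 0 0 0 0 1"

```text
time: 18.85
position: [0.5931, -0.1499, 0.2377]
tool_rot: [3.141, -0.001, 0.005]
ft_force: [-0.1, 0.0, -0.1]
grip_width: 1.003
```

```bash
python3 g.py 0.5925 -0.1495 0.054
```

```text
t 18.85 tip [ 0.5936 -0.1499  0.0558] tip delta tool cm [-0.12 -0.04  0.17] tcp delta tool cm [-0.06 -0.04  0.17] turn [ 0.0003 -0.0033 -0.0007] w 1.003 F [-0.1  0.  -0.1] q [ 0.52  0.4  -0.39  1.72  0.17  1.05 -1.49]
```

>>> play_rows --targets "0 0 0.1 0 0 0 0.2; 0 0 0 0 0 0 -0.4; 0 0 0 0 0 0 -0.4; 0 0 0 0 0 0 -0.4; 0 0 0 0 0 0 -0.4; 0 0 0 0 0 0 -0.4"

```text
time: 19.6
position: [0.5937, -0.1498, 0.2383]
tool_rot: [3.141, -0.001, 0.009]
ft_force: [-0.7, 0.9, -0.0]
grip_width: 0.406
```

```bash
python3 g.py 0.451 0.0115 0.18
```

```text
t 19.6 tip [ 0.5948 -0.1499  0.0563] tip delta tool cm [-14.31 -16.12 -12.47] tcp delta tool cm [-14.21 -16.11 -12.47] turn [ 0.0009 -0.0059 -0.0006] w 0.406 F [-0.7  0.9 -0. ] q [ 0.52  0.4  -0.39  1.72  0.17  1.05 -1.49]
```

>>> play_rows --targets "0 0 -2 0 -0.006 0 -0.4; 0 0 -4 0 0 0 -0.4; 0 0 -4 0 0 0 -0.4; 0 0 -2 0 0 0 -0.4; -3.5 -4 0 0 0 0 -0.4; -3.5 -4 0 0 0 0 -0.4; -3.5 -4 0 0 0 0 -0.4; -3.5 -4 0 0 0 0 -0.4; 0 0 0 0 0 0 -0.4; 0 0 0 0 0 0 -0.4"

```text
time: 20.85
position: [0.4493, 0.0145, 0.3606]
tool_rot: [3.14, -0.002, -0.002]
ft_force: [0.6, -0.2, -0.4]
grip_width: 0.403
```

```bash
python3 g.py 0.451 0.0115 0.14; python3 held.py 0.45 0.0115 0.018 0.2 0.01 |grep side
```

```text
t 20.85 tip [0.4491 0.0142 0.1786] tip delta tool cm [0.19 0.26 3.86] tcp delta tool cm [0.17 0.29 3.86] turn [ 0.0017  0.0012 -0.0015] w 0.403 F [ 0.6 -0.2 -0.4] q [ 0.46 -0.07 -0.53  1.97 -0.03  1.24 -1.63]
side 0.018 71 c [0.4482 0.0131] r 0.0283 mean [0.435  0.0291 0.0182]
side 0.028 70 c [0.4485 0.0131] r 0.0267 mean [0.4336 0.0261 0.0279]
side 0.038 64 c [0.4484 0.0138] r 0.0247 mean [0.4362 0.0263 0.0379]
side 0.048 75 c [0.4482 0.0137] r 0.0225 mean [0.4378 0.025  0.0485]
side 0.058 75 c [0.4494 0.0127] r 0.0199 mean [0.4399 0.0223 0.0565]
side 0.068 106 c [0.4441 0.0185] r 0.011 mean [0.4436 0.0187 0.0695]
side 0.078 15 c [0.4477 0.0149] r 0.0152 mean [0.4442 0.0222 0.0742]
side 0.128 112 c [0.4471 0.0133] r 0.0306 mean [0.4325 0.0287 0.1282]
side 0.138 94 c [0.4469 0.0133] r 0.0283 mean [0.4323 0.0278 0.1382]
side 0.148 87 c [0.4467 0.0137] r 0.026 mean [0.4346 0.0285 0.1482]
side 0.158 82 c [0.4465 0.0132] r 0.0245 mean [0.4338 0.0262 0.1583]
side 0.168 81 c [0.4472 0.0134] r 0.0226 mean [0.4328 0.0226 0.1683]
side 0.178 68 c [0.4575 0.0113] r 0.0285 mean [0.4337 0.0183 0.1773]
side 0.188 118 c [0.4626 0.0155] r 0.0284 mean [0.4385 0.017  0.1887]
side 0.198 36 c [0.4561 0.0156] r 0.0272 mean [0.4402 0.0116 0.1967]
```

>>> play_rows --targets "0.15 0 1 0.002 0 0 -0.4; 0 0 2 0 0 0 -0.4; 0 0 1 0 0 0 -0.4; 0 0 0 0 0 0 -0.4; 0 0 0 0 0 0 -0.4"

```text
time: 21.58
position: [0.4531, 0.0115, 0.3174]
tool_rot: [-3.138, 0.011, 0.006]
ft_force: [-0.1, -0.7, -0.0]
grip_width: 0.405
```

```bash
python3 g.py 0.4506 0.0142 0.0823
```

```text
t 21.575 tip [0.4524 0.0122 0.1354] tip delta tool cm [-0.16 -0.18  5.31] tcp delta tool cm [-0.23 -0.25  5.31] turn [-0.0039  0.0037 -0.0073] w 0.405 F [-0.1 -0.7 -0. ] q [ 0.46 -0.01 -0.53  2.01 -0.01  1.15 -1.65]
```

>>> play_rows --targets "-0.2 -0.25 0 -0.004 0.004 -0.007 -0.4; 0 0 1 0 0 0 -0.4; 0 0 1 0 0 0 -0.4; 0 0 0.5 0 0 0 -0.4; 0 0 0 0 0 0 -0.4"

```text
time: 22.2
position: [0.4512, 0.0143, 0.2915]
tool_rot: [3.141, 0.001, 0.003]
ft_force: [0.3, 0.0, -0.8]
grip_width: 0.407
```

```bash
python3 g.py 0.4506 0.0142 0.0823
```

```text
t 22.2 tip [0.4516 0.0142 0.1095] tip delta tool cm [-0.1  -0.    2.72] tcp delta tool cm [-0.06  0.01  2.72] turn [ 0.0007 -0.002   0.0004] w 0.407 F [ 0.3  0.  -0.8] q [ 0.45  0.01 -0.54  2.05  0.01  1.08 -1.66]
```

>>> play_rows --targets "-0.05 0 1 0 0 0 -0.4; 0 0 1 0 0 0 -0.4; 0 0 0.6 0 0 0 -0.4; 0 0 0.3 0 0 0 -0.4; 0 0 0.2 0 0 0 -0.4"

```text
time: 22.82
position: [0.4527, 0.0146, 0.2635]
tool_rot: [3.139, 0.001, 0.008]
ft_force: [-6.4, -1.3, 18.7]
grip_width: 0.405
```

```bash
python3 g.py 0.4506 0.0142 0.0823
```

```text
t 22.825 tip [0.4537 0.0142 0.0816] tip delta tool cm [-0.31 -0.   -0.08] tcp delta tool cm [-0.21  0.04 -0.08] turn [ 0.0024 -0.0053  0.0004] w 0.405 F [-6.4 -1.3 18.7] q [ 0.44  0.05 -0.54  2.07  0.03  1.02 -1.69]
```

>>> play_rows --targets "0 0 0 0 0 0 0; 0 0 0 0 0 0 0.6; 0 0 0 0 0 0 1; 0 0 -2 0 0 0 1; 0 0 -4 0 0 0 1; 0 0 -2 0 0 0 1; 0 4 0 0 0 0 1; 0 4.5 0 0 0 0 1; 0 4.5 0 0 0 0 1; 0 4.5 0 0 0 0 1; 0 0 0 0 0 0 1; 0 0 0 0 0 0 1"

```text
time: 24.32
position: [0.4524, -0.1644, 0.3438]
tool_rot: [3.14, 0.005, 0.006]
ft_force: [-0.1, -0.2, -0.4]
grip_width: 0.998
```

```bash
python3 g.py 0.435 -0.162 0.054; python3 held.py 0.45 0.0115 0.018 0.1 0.01; echo; python3 held.py 0.435 -0.162 0.018 0.1 0.01 
```

```text
t 24.325 tip [ 0.4531 -0.1646  0.1618] tip delta tool cm [-1.84 -0.28 10.78] tcp delta tool cm [-1.78 -0.26 10.78] turn [ 0.0013 -0.0036  0.0033] w 0.998 F [-0.1 -0.2 -0.4] q [ 0.63  0.02 -0.34  1.93  0.01  1.19 -1.28]
side 0.018 50 c [0.4486 0.0137] r 0.0285 mean [0.4322 0.0309 0.0172]
side 0.028 64 c [0.4499 0.0122] r 0.0311 mean [0.4348 0.0264 0.0302]
side 0.038 76 c [0.4501 0.0123] r 0.0294 mean [0.4351 0.0268 0.0374]
side 0.048 76 c [0.4495 0.013 ] r 0.0269 mean [0.4363 0.0278 0.0477]
side 0.058 70 c [0.4494 0.0127] r 0.0252 mean [0.4367 0.0254 0.058 ]
side 0.068 69 c [0.4491 0.0136] r 0.0228 mean [0.4376 0.0254 0.0684]
side 0.078 90 c [0.45   0.0126] r 0.0204 mean [0.4407 0.0221 0.0771]
side 0.088 111 c [0.4485 0.0167] r 0.0132 mean [0.4476 0.0151 0.0905]
side 0.098 85 c [0.4478 0.0133] r 0.0151 mean [0.448  0.0137 0.0946]
top 0.028 36 c [0.4512 0.012 ] r 0.0307 mean [0.4508 0.0117 0.0291]
top 0.038 22 c [0.4508 0.0116] r 0.0286 mean [ 0.4576 -0.0006  0.0367]
top 0.048 29 c [0.4515 0.012 ] r 0.0271 mean [0.4484 0.0051 0.0481]
top 0.058 17 c [0.4513 0.0119] r 0.0252 mean [0.4599 0.0023 0.0576]
top 0.068 26 c [0.4514 0.0113] r 0.0225 mean [0.4491 0.0064 0.0688]
top 0.078 47 c [0.4513 0.012 ] r 0.0207 mean [0.4535 0.0078 0.0772]
top 0.088 54 c [0.4502 0.009 ] r 0.0118 mean [0.4515 0.0117 0.0903]
top 0.098 41 c [0.453  0.0135] r 0.0137 mean [0.4519 0.0115 0.0954]

side 0.018 73 c [ 0.4347 -0.1627] r 0.0276 mean [ 0.4232 -0.1471  0.0184]
side 0.028 58 c [ 0.4342 -0.1629] r 0.0258 mean [ 0.425  -0.1453  0.0282]
side 0.038 63 c [ 0.4344 -0.1628] r 0.0242 mean [ 0.4243 -0.1475  0.0384]
side 0.048 81 c [ 0.4346 -0.1621] r 0.0212 mean [ 0.4268 -0.1516  0.0489]
side 0.058 45 c [ 0.4347 -0.1623] r 0.0178 mean [ 0.4278 -0.1512  0.0576]
side 0.068 138 c [ 0.4341 -0.1613] r 0.0134 mean [ 0.4344 -0.1619  0.0671]
```

Nested at the right height (top 0.094). Next is small_b at (0.435, -0.162).

>>> play_rows --targets "-1.75 -0.25 0 0 -0.004 0.003 1; 0 0 2 0 0 0 1; 0 0 2.5 0 0 0 1; 0 0 1.5 0 0 0 1; 0 0 0 0 0 0 1; 0 0 0 0 0 0 1"

```text
time: 25.28
position: [0.4362, -0.1574, 0.2844]
tool_rot: [3.138, 0.016, 0.006]
ft_force: [0.2, -0.3, 0.5]
grip_width: 0.998
```

```bash
python3 g.py 0.435 -0.162 0.054
```

```text
t 25.275 tip [ 0.4369 -0.158   0.1024] tip delta tool cm [-0.21  0.38  4.84] tcp delta tool cm [-0.14  0.45  4.84] turn [ 0.0036 -0.0036  0.0102] w 0.998 F [ 0.2 -0.3  0.5] q [ 0.63  0.04 -0.34  2.03  0.02  1.07 -1.29]
```

>>> play_rows --targets "-0.2 0.4 1 0.004 -0.004 0.01 1; 0 0 1.5 0 0 0 1; 0 0 1.3 0 0 0 1; 0 0 0.9 0 0 0 1; 0 0 0 0 0 0 1; 0 0 0 0 0 0 1"

```text
time: 26.02
position: [0.4345, -0.162, 0.2347]
tool_rot: [-3.141, 0.001, -0.0]
ft_force: [0.7, 0.8, -0.2]
grip_width: 1.001
```

```bash
python3 g.py 0.435 -0.162 0.054
```

```text
t 26.025 tip [ 0.4346 -0.1619  0.0527] tip delta tool cm [ 0.04  0.01 -0.13] tcp delta tool cm [ 0.05  0.   -0.13] turn [-0.0003 -0.0003 -0.0009] w 1.001 F [ 0.7  0.8 -0.2] q [ 0.63  0.11 -0.34  2.08  0.04  0.96 -1.31]
```

>>> play_rows --targets "0 0 -0.15 0 0 0 0.2; 0 0 0 0 0 0 -0.4; 0 0 0 0 0 0 -0.4; 0 0 0 0 0 0 -0.4; 0 0 0 0 0 0 -0.4; 0 0 0 0 0 0 -0.4"

```text
time: 26.78
position: [0.4351, -0.1621, 0.2376]
tool_rot: [3.141, -0.001, 0.004]
ft_force: [-0.2, 0.2, -0.3]
grip_width: 0.405
```

```bash
python3 g.py 0.4506 0.0122 0.054
```

```text
t 26.775 tip [ 0.4356 -0.1622  0.0556] tip delta tool cm [  1.48 -17.44   0.15] tcp delta tool cm [  1.53 -17.43   0.15] turn [ 0.0008 -0.0027 -0.0009] w 0.405 F [-0.2  0.2 -0.3] q [ 0.63  0.1  -0.34  2.08  0.04  0.97 -1.31]
```

>>> play_rows --targets "0 0 -2 0 -0.003 0 -0.4; 0 0 -4 0 0 0 -0.4; 0 0 -4 0 0 0 -0.4; 0 0 -3 0 0 0 -0.4; 1.5 -4 0 0 0 0 -0.4; 0 -4.5 0 0 0 0 -0.4; 0 -4.5 0 0 0 0 -0.4; 0 -4.4 0 0 0 0 -0.4; 0 0 0 0 0 0 -0.4; 0 0 0 0 0 0 -0.4"

```text
time: 28.02
position: [0.4498, 0.0164, 0.3704]
tool_rot: [-3.141, 0.005, 0.004]
ft_force: [0.1, -0.3, -0.2]
grip_width: 0.402
```

```bash
python3 g.py 0.4510 0.0125 0.14; python3 held.py 0.45 0.0115 0.038 0.19 0.01 |grep side
```

```text
t 28.025 tip [0.4494 0.0164 0.1884] tip delta tool cm [0.17 0.39 4.83] tcp delta tool cm [0.13 0.39 4.84] turn [-0.0002  0.0024 -0.0032] w 0.402 F [ 0.1 -0.3 -0.2] q [ 0.47 -0.07 -0.53  1.95 -0.04  1.26 -1.63]
side 0.038 79 c [0.4499 0.0125] r 0.0292 mean [0.4352 0.0279 0.038 ]
side 0.048 70 c [0.4495 0.0129] r 0.0269 mean [0.4364 0.0262 0.0479]
side 0.058 71 c [0.449  0.0128] r 0.025 mean [0.437  0.0271 0.0579]
side 0.068 63 c [0.4493 0.013 ] r 0.0232 mean [0.4366 0.0244 0.0679]
side 0.078 99 c [0.4498 0.0127] r 0.0204 mean [0.441  0.0218 0.077 ]
side 0.088 54 c [0.4444 0.0187] r 0.0108 mean [0.4412 0.0217 0.0898]
side 0.098 28 c [0.4506 0.0115] r 0.018 mean [0.4403 0.022  0.0946]
side 0.138 110 c [0.4486 0.0152] r 0.0306 mean [0.4338 0.0298 0.1382]
side 0.148 93 c [0.4482 0.0157] r 0.0283 mean [0.4342 0.0308 0.1484]
side 0.158 82 c [0.4484 0.0155] r 0.0266 mean [0.4344 0.0298 0.1577]
side 0.168 92 c [0.4484 0.0154] r 0.0248 mean [0.4358 0.029  0.1676]
side 0.178 81 c [0.4486 0.0153] r 0.0228 mean [0.4344 0.0248 0.1784]
side 0.188 72 c [0.4589 0.0135] r 0.0288 mean [0.4346 0.0194 0.1875]
```

>>> play_rows --targets "0.1 0.25 0.5 0 0.002 -0.003 -0.4; 0 0 1.5 0 0 0 -0.4; 0 0 1 0 0 0 -0.4; 0 0 0 0 0 0 -0.4; 0 0 0 0 0 0 -0.4"

```text
time: 28.75
position: [0.4506, 0.0108, 0.337]
tool_rot: [-3.14, 0.009, 0.004]
ft_force: [-0.5, -0.3, -0.6]
grip_width: 0.41
```

```bash
python3 g.py 0.4504 0.0137 0.1036
```

```text
t 28.75 tip [0.4501 0.011  0.155 ] tip delta tool cm [ 0.04 -0.26  5.14] tcp delta tool cm [-0.01 -0.28  5.14] turn [-0.0011  0.0027 -0.0059] w 0.41 F [-0.5 -0.3 -0.6] q [ 0.47 -0.04 -0.54  1.99 -0.02  1.19 -1.63]
```

>>> play_rows --targets "0 -0.25 0 0 0.003 -0.006 -0.4; 0 0 1 0 0 0 -0.4; 0 0 1 0 0 0 -0.4; 0 0 0.5 0 0 0 -0.4; 0 0 0 0 0 0 -0.4"

```text
time: 29.38
position: [0.4508, 0.0138, 0.3105]
tool_rot: [-3.141, -0.002, -0.002]
ft_force: [0.9, 0.2, -1.4]
grip_width: 0.405
```

```bash
python3 g.py 0.4504 0.0137 0.1036
```

```text
t 29.375 tip [0.4509 0.014  0.1285] tip delta tool cm [-0.06  0.03  2.49] tcp delta tool cm [-0.04  0.01  2.49] turn [-0.001  -0.0011  0.0011] w 0.405 F [ 0.9  0.2 -1.4] q [ 0.46 -0.01 -0.54  2.03 -0.01  1.13 -1.65]
```

>>> play_rows --targets "-0.05 0 1 0 0 0 -0.4; 0 0 0.8 0 0 0 -0.4; 0 0 0.6 0 0 0 -0.4; 0 0 0.3 0 0 0 -0.4; 0 0 0.2 0 0 0 -0.4"

```text
time: 30.0
position: [0.4527, 0.0143, 0.2852]
tool_rot: [3.141, 0.002, 0.011]
ft_force: [-5.3, -0.5, 16.1]
grip_width: 0.406
```

```bash
python3 g.py 0.4504 0.0137 0.1036
```

```text
t 30.0 tip [0.4539 0.0142 0.1032] tip delta tool cm [-0.35  0.05 -0.04] tcp delta tool cm [-0.23  0.06 -0.04] turn [ 0.0004 -0.007   0.001 ] w 0.406 F [-5.3 -0.5 16.1] q [ 0.46  0.02 -0.55  2.05  0.01  1.07 -1.67]
```

>>> play_rows --targets "0 0 0 0 0 0 0; 0 0 0 0 0 0 0.6; 0 0 0 0 0 0 1; 0 0 -2 0 0 0 1; 0 0 -4 0 0 0 1; 0 0 -4 0 0 0 1; 0 0 -3 0 0 0 1; 0 0 0 0 0 0 1"

```text
time: 31.0
position: [0.4513, 0.014, 0.4168]
tool_rot: [-3.141, -0.002, -0.006]
ft_force: [0.0, 0.0, -0.5]
grip_width: 0.994
```

```bash
cat > spoon.py <<'E'
from h import *
for n in ("top","side"):
    d=ctrl.get_image(n); P=cloud(d); im=d["pixels"].astype(int)
    # ray positions on plane z=0.01
    K=d["intrinsics"]; h,w=im.shape[:2]; u,v=np.meshgrid(np.arange(w),np.arange(h))
    r=np.stack([(u-K[0,2])/K[0,0],(v-K[1,2])/K[1,1],np.ones_like(u)],-1)@d["R"]; o=-d["R"].T@d["t"]
    X=o+r*((.012-o[2])/r[...,2])[...,None]
    roi=(X[...,0]>.37)&(X[...,0]<.64)&(X[...,1]>.21)&(X[...,1]<.45)
    g=im.mean(-1); med=np.median(g[roi]); sd=g[roi].std()
    blue=im[...,0]-im[...,2]; mb=np.median(blue[roi])
    m=(roi&((g<med-18)|(blue>mb+12))).astype(np.uint8)
    m=cv2.morphologyEx(m,cv2.MORPH_CLOSE,np.ones((3,3)))
    k,L,S,C=cv2.connectedComponentsWithStats(m); i=1+S[1:,4].argmax(); q=X[L==i][:,:2]
    c=q.mean(0); U,s,V=np.linalg.svd(q-c,full_matrices=False); a=V[0]; a=a if a[0]>0 else -a; b=np.array([-a[1],a[0]])
    s=(q-c)@a; lat=(q-c)@b
    print(n,"N",len(q),"c",c.round(4),"ang",np.rad2deg(np.arctan2(a[1],a[0])).round(2),"len",np.ptp(s).round(4),"ends",(c+a*s.min()).round(4),(c+a*s.max()).round(4))
    for e in np.arange(s.min(),s.max(),.015):
        j=(s>=e)&(s<e+.015); print("  %.3f w %.3f lat %.4f"%(e-s.min(),np.ptp(lat[j]),(lat[j].min()+lat[j].max())/2),end="")
    print()
    # handle line: pts from handle end to 90mm
    j=s-s.min()<.09; hq=q[j]; hc=hq.mean(0); V=np.linalg.svd(hq-hc)[2]; ha=V[0]*(np.sign(V[0,0])); he=hc+ha*((hq-hc)@ha).min()
    print("  handle ang",np.rad2deg(np.arctan2(ha[1],ha[0])).round(2),"origin est(from handle end)",(he+ha*.094).round(4),"from bowl end",(c+a*s.max()-ha*.070).round(4))
    vis=d["pixels"].copy(); vis[L==i]=(0,0,255); y,x=np.where(L==i); cv2.imwrite(f"pics/spoon_{n}.png",cv2.resize(np.hstack([d["pixels"][y.min()-10:y.max()+10,x.min()-10:x.max()+10],vis[y.min()-10:y.max()+10,x.min()-10:x.max()+10]]),None,fx=4,fy=4))
E
python3 spoon.py; python3 g.py 0.45 .3 .15
```

```text
top N 272 c [0.5199 0.3335] ang -22.01 len 0.1614 ends [0.4385 0.3664] [0.5882 0.3059]
  0.000 w 0.019 lat -0.0007  0.015 w 0.020 lat -0.0005  0.030 w 0.016 lat 0.0006  0.045 w 0.016 lat -0.0001  0.060 w 0.013 lat 0.0003  0.075 w 0.014 lat 0.0003  0.090 w 0.011 lat 0.0010  0.105 w 0.020 lat 0.0012  0.120 w 0.036 lat 0.0003  0.135 w 0.033 lat -0.0002  0.150 w 0.023 lat -0.0009
  handle ang -21.36 origin est(from handle end) [0.5259 0.3317] from bowl end [0.523  0.3314]
side N 661 c [0.5115 0.3387] ang -22.76 len 0.1688 ends [0.4303 0.3727] [0.586  0.3074]
  0.000 w 0.019 lat -0.0006  0.015 w 0.019 lat 0.0003  0.030 w 0.017 lat 0.0003  0.045 w 0.017 lat 0.0004  0.060 w 0.015 lat 0.0004  0.075 w 0.013 lat 0.0003  0.090 w 0.012 lat 0.0004  0.105 w 0.013 lat -0.0007  0.120 w 0.031 lat 0.0007  0.135 w 0.036 lat -0.0004  0.150 w 0.032 lat -0.0001  0.165 w 0.012 lat 0.0002
  handle ang -22.32 origin est(from handle end) [0.5172 0.3368] from bowl end [0.5212 0.334 ]
t 31.1 tip [0.4504 0.014  0.2322] tip delta tool cm [  0.   -28.59   8.24] tcp delta tool cm [-2.000e-02 -2.861e+01  8.240e+00] turn [-0.0008  0.0012  0.0011] w 0.997 F [-0.7 -0.2  0.2] q [ 0.48 -0.1  -0.53  1.89 -0.05  1.35 -1.6 ]
```

The spoon origin is about (0.522, 0.333) at -22°. Joint 7 would come near its limit on the direct turn, so I take the half-turn equivalent. First I turn 158° counter-clockwise in place, at a safe height.

>>> play_rows --targets "0 0 -1 0 0 -0.18 1; 0 0 -1 0 0 -0.18 1; 0 0 0 0 0 -0.18 1; 0 0 0 0 0 -0.18 1; 0 0 0 0 0 -0.18 1; 0 0 0 0 0 -0.18 1; 0 0 0 0 0 -0.18 1; 0 0 0 0 0 -0.18 1; 0 0 0 0 0 -0.18 1; 0 0 0 0 0 -0.18 1; 0 0 0 0 0 -0.18 1; 0 0 0 0 0 -0.18 1; 0 0 0 0 0 -0.18 1; 0 0 0 0 0 -0.18 1; 0 0 0 0 0 -0.18 1; 0 0 0 0 0 0 1; 0 0 0 0 0 0 1"

```text
time: 33.22
position: [0.4435, 0.0122, 0.4023]
tool_rot: [-0.543, -3.037, 0.006]
ft_force: [-0.5, 0.4, -0.5]
grip_width: 1.001
```

```bash
python3 g.py 0.522 .333 .10 158
```

```text
t 33.225 tip [0.4332 0.0133 0.2206] tip delta tool cm [ 2.1  33.23 11.73] tcp delta tool cm [ 3.1  32.97 11.76] turn [-0.0148 -0.055   0.0299] w 1.001 F [-0.5  0.4 -0.5] q [ 0.32 -0.09 -0.38  1.9  -0.04  1.38  1.17]
```

>>> play_rows --targets "0 0 -1 -0.015 -0.055 0.03 1; 0.6 4 0 0 0 0 1; 0.7 4.8 0 0 0 0 1; 0.7 4.8 0 0 0 0 1; 0.7 4.8 0 0 0 0 1; 0.7 4.8 0 0 0 0 1; 0.7 4.8 0 0 0 0 1; 0.6 4.5 0 0 0 0 1; 0 0 0 0 0 0 1; 0 0 0 0 0 0 1"

```text
time: 34.48
position: [0.5308, 0.3374, 0.4206]
tool_rot: [0.647, 3.048, 0.019]
ft_force: [-0.1, -0.2, -0.6]
grip_width: 0.998
```

```bash
python3 g.py 0.522 .333 .08 158; python3 spoon.py | grep -v lat; python3 -c "
from h import *
d=ctrl.get_image('wrist'); cv2.imwrite('pics/w5.png',d['pixels'])"
```

```text
t 34.475 tip [0.5359 0.3386 0.2387] tip delta tool cm [ 1.4  -1.34 15.82] tcp delta tool cm [ 0.99 -1.03 15.83] turn [ 0.0168  0.0232 -0.0341] w 0.998 F [-0.1 -0.2 -0.6] q [-0.08  0.33 -0.67  1.48  0.22  1.38  0.39]
top N 1125 c [0.5184 0.3833] ang -73.93 len 0.1714 ends [0.4981 0.4536] [0.5456 0.2889]
  handle ang 31.83 origin est(from handle end) [0.5184 0.4078] from bowl end [0.4861 0.252 ]
side N 665 c [0.5114 0.3388] ang -22.85 len 0.1688 ends [0.4304 0.3729] [0.5859 0.3073]
  handle ang -22.5 origin est(from handle end) [0.5171 0.3368] from bowl end [0.5213 0.3341]
```

View pics/w5.png

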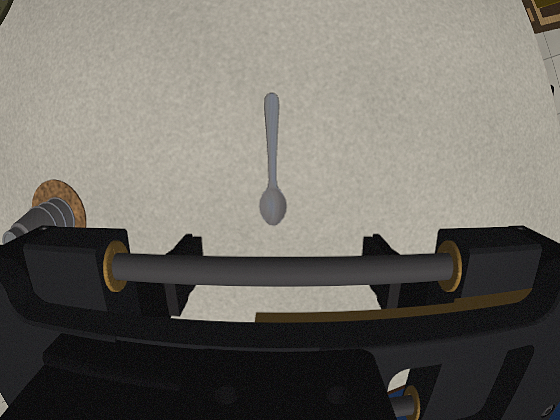

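>>> play_rows --targets "0.65 -0.75 0 0.017 0.023 -0.034 1; 0 0 3 0 0 0 1; 0 0 4 0 0 0 1; 0 0 4 0 0 0 1; 0 0 3 0 0 0 1; 0 0 0 0 0 0 1; 0 0 0 0 0 0 1"

```text
time: 35.5
position: [0.5247, 0.3238, 0.2822]
tool_rot: [0.62, 3.068, -0.001]
ft_force: [-0.4, 1.2, 0.5]
grip_width: 1.001
```

```bash
python3 g.py 0.522 .333 .006 158; python3 -c "
from h import *
d=ctrl.get_image('wrist'); cv2.imwrite('pics/w6.png',d['pixels'])"
```

```text
t 35.5 tip [0.5267 0.3233 0.1002] tip delta tool cm [0.92 0.7  9.41] tcp delta tool cm [0.72 0.73 9.41] turn [ 0.0015  0.0112 -0.015 ] w 1.001 F [-0.4  1.2  0.5] q [-0.08  0.41 -0.64  1.67  0.27  1.15  0.38]
```

View pics/w6.png

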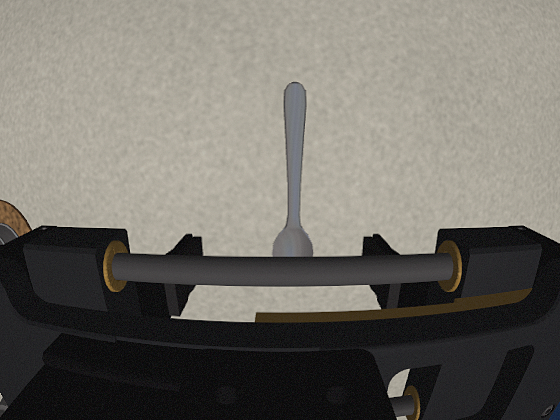

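>>> play_rows --targets "0.75 0.7 1 0.002 0.011 -0.015 1; 0 0 2 0 0 0 1; 0 0 2 0 0 0 1; 0 0 1 0 0 0 1; 0 0 0 0 0 0 1; 0 0 0 0 0 0 1"

```text
time: 36.3
position: [0.5207, 0.3343, 0.2195]
tool_rot: [0.597, 3.083, 0.001]
ft_force: [1.0, 0.3, 0.1]
grip_width: 1.005
```

```bash
python3 g.py 0.522 .333 .006 158
```

```text
t 36.3 tip [0.5209 0.3344 0.0375] tip delta tool cm [-0.15 -0.09  3.15] tcp delta tool cm [-0.17 -0.08  3.15] turn [0.001  0.0009 0.0011] w 1.005 F [1.  0.3 0.1] q [-0.12  0.48 -0.62  1.71  0.32  1.05  0.34]
```

>>> play_rows --targets "-0.15 -0.1 1 0 0 0 1; 0 0 1 0 0 0 1; 0 0 0.6 0 0 0 1; 0 0 0 0 0 0 1; 0 0 0 0 0 0 1"

```text
time: 36.92
position: [0.5224, 0.3327, 0.1925]
tool_rot: [0.598, 3.082, 0.003]
ft_force: [-0.2, -0.4, 0.5]
grip_width: 0.999
```

```bash
python3 g.py 0.522 .333 .006 158
```

```text
t 36.925 tip [0.5229 0.3329 0.0105] tip delta tool cm [ 0.08 -0.03  0.45] tcp delta tool cm [0.05 0.01 0.45] turn [0.0021 0.0021 0.0006] w 0.999 F [-0.2 -0.4  0.5] q [-0.12  0.52 -0.61  1.73  0.34  1.    0.33]
```

>>> play_rows --targets "0 0 0.45 0 0 0 1; 0 0 0 0 0 0 0.2; 0 0 0 0 0 0 -0.4; 0 0 0 0 0 0 -0.95; 0 0 0 0 0 0 -0.95; 0 0 0 0 0 0 -0.95; 0 0 0 0 0 0 -0.95; 0 0 0 0 0 0 -0.95; 0 0 0 0 0 0 -0.95" --newtons 25

```text
time: 38.05
position: [0.5226, 0.333, 0.1886]
tool_rot: [0.598, 3.08, 0.004]
ft_force: [0.8, 0.1, 0.2]
grip_width: 0.171
```

```bash
python3 g.py 0.522 .333 .15 158
```

```text
t 38.05 tip [0.5234 0.3334 0.0066] tip delta tool cm [  0.07  -0.04 -14.34] tcp delta tool cm [ 1.000e-02  2.000e-02 -1.434e+01] turn [0.0033 0.0031 0.0008] w 0.171 F [0.8 0.1 0.2] q [-0.13  0.52 -0.61  1.73  0.35  1.    0.33]
```

>>> play_rows --targets "0 0 0 0 0 0 -1; 0 0 0 0 0 0 -1; 0 0 0 0 0 0 -1"

```text
time: 38.42
position: [0.5226, 0.3331, 0.1886]
tool_rot: [0.598, 3.08, 0.004]
ft_force: [-0.3, 1.1, -0.6]
grip_width: 0.098
```

```bash
python3 -c "
from h import *
d=ctrl.get_image('wrist'); cv2.imwrite('pics/w7.png',d['pixels'])"
```

```text
(no output)
```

View pics/w7.png

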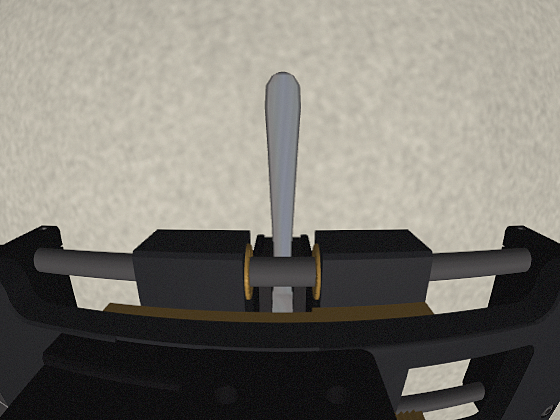

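>>> play_rows --targets "0 0 0 0 0 0 -1; 0 0 -1 0 0 0 -1; 0 0 -2 0 0 0 -1; 0 0 0 0 0 0 -1; 0 0 0 0 0 0 -1"

```text
time: 39.1
position: [0.5227, 0.3331, 0.2215]
tool_rot: [0.597, 3.079, 0.005]
ft_force: [-1.0, 0.4, -1.0]
grip_width: 0.101
```

```bash
python3 -c "
from h import *
d=ctrl.get_image('side'); cv2.imwrite('pics/s7.png',cv2.resize(d['pixels'][230:420,60:310],None,fx=3,fy=3))
d=ctrl.get_image('wrist'); cv2.imwrite('pics/w8.png',d['pixels'])"
```

```text
(no output)
```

View pics/s7.png

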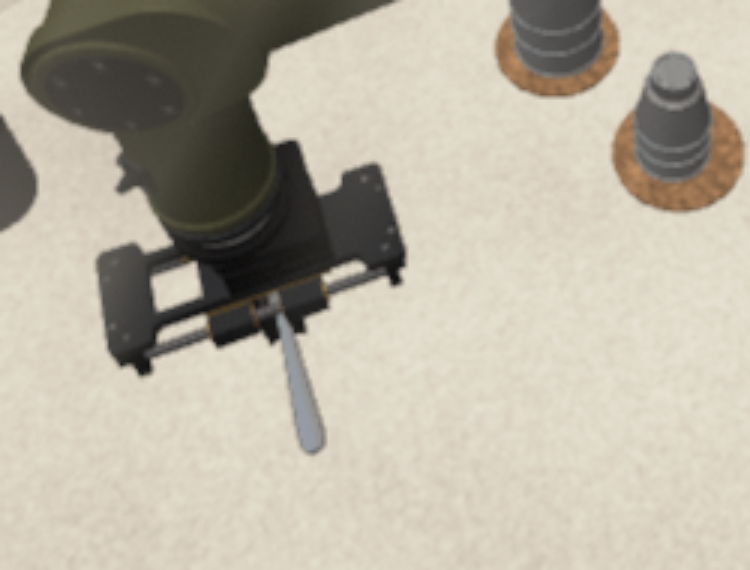

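```bash
cat > tray.py <<'E'
from h import *
for n in ("top","side"):
    d=ctrl.get_image(n); im=d["pixels"]; P=cloud(d)
    hsv=cv2.cvtColor(im,cv2.COLOR_BGR2HSV)
    K=d["intrinsics"]; h,w=im.shape[:2]; u,v=np.meshgrid(np.arange(w),np.arange(h))
    m=((hsv[...,1]>110)&(P[...,0]>.4)&(P[...,0]<.7)&(P[...,1]<-.22)&(P[...,1]>-.45)).astype(np.uint8)
    k,L,S,C=cv2.connectedComponentsWithStats(m); i=1+S[1:,4].argmax()
    q=P[(L==i)]; r=q[(q[:,2]>.022)&(q[:,2]<.042)][:,:2].astype(np.float32)
    print(n,S[i],"rim pts",len(r),cv2.minAreaRect(r), "floor z",np.percentile(q[:,2],20).round(4))
E
python3 tray.py; python3 g.py 0.549 -.328 .15 195.4
```

```text
top [ 314  203   43   65 1617] rim pts 190 ((0.5486048460006714, -0.3274930417537689), (0.20520228147506714, 0.0910157635807991), 16.208354949951172) floor z 0.003
side [ 305  173   78   40 1679] rim pts 301 ((0.5399635434150696, -0.3269560933113098), (0.19667479395866394, 0.09643605351448059), 16.478368759155273) floor z 0.0043
t 39.3 tip [0.5233 0.3335 0.0389] tip delta tool cm [-27.15 -60.35 -11.24] tcp delta tool cm [-27.2  -60.29 -11.24] turn [ 0.0024  0.0042 -0.6519] w 0.103 F [ 0.3  0.5 -1.2] q [-0.11  0.48 -0.62  1.71  0.32  1.05  0.35]
```

Tray centre is about (0.547, -0.3275) at 16.3°. Grip target is (0.5355, -0.331), with the bowl towards the tray's -x end. I lift and turn 142° clockwise first.

>>> play_rows --targets "0 0 -3 0 0 0 -1; 0 0 -4 0 0 0 -1; 0 0 -4 0 0 0 -1; 0 0 -4 0 0 0 -1; 0 0 -3 0 0 0.1 -1; 0 0 -1 0 0 0.16 -1; 0 0 0 0 0 0.17 -1; 0 0 0 0 0 0.17 -1; 0 0 0 0 0 0.17 -1; 0 0 0 0 0 0.17 -1; 0 0 0 0 0 0.17 -1; 0 0 0 0 0 0.17 -1; 0 0 0 0 0 0.17 -1; 0 0 0 0 0 0.17 -1; 0 0 0 0 0 0.17 -1; 0 0 0 0 0 0.17 -1; 0 0 0 0 0 0.17 -1; 0 0 0 0 0 0.17 -1; 0 0 0 0 0 0 -1; 0 0 0 0 0 0 -1" --newtons 30

```text
time: 41.8
position: [0.52, 0.3324, 0.4057]
tool_rot: [3.078, 0.607, -0.023]
ft_force: [0.9, 0.0, -0.5]
grip_width: 0.105
```

```bash
python3 g.py 0.5355 -.331 .22 16.3
```

```text
t 41.8 tip [0.5175 0.3312 0.2237] tip delta tool cm [-23.46  61.95   0.79] tcp delta tool cm [-23.74  61.96   0.79] turn [0.0018 0.0152 0.1049] w 0.105 F [ 0.9  0.  -0.5] q [-0.31  0.28 -0.36  1.52  0.1   1.38 -1.87]
```

>>> play_rows --targets "0 0 -1.5 0.002 0.015 0.105 -1; 0 0 0 0 0 0 -1; -1 3.5 0 0 0 0 -1; -1.2 4.5 0 0 0 0 -1; -1.2 4.5 0 0 0 0 -1; -1.2 4.5 0 0 0 0 -1; -1.2 4.5 0 0 0 0 -1; -1.2 4.5 0 0 0 0 -1; -1.2 4.5 0 0 0 0 -1; -1.2 4.5 0 0 0 0 -1; -1.2 4.5 0 0 0 0 -1; -1.2 4.5 0 0 0 0 -1; -1.2 4.5 0 0 0 0 -1; -1.2 4.5 0 0 0 0 -1; -1 4 0 0 0 0 -1; 0 0 0 0 0 0 -1; 0 0 0 0 0 0 -1"

```text
time: 43.92
position: [0.5479, -0.2736, 0.4086]
tool_rot: [-3.092, -0.535, 0.025]
ft_force: [0.7, -0.5, -0.5]
grip_width: 0.1
```

```bash
python3 g.py 0.5355 -.331 .22 16.3;  python3 -c "
from h import *
d=ctrl.get_image('wrist'); cv2.imwrite('pics/w9.png',d['pixels'])"
```

```text
t 43.925 tip [ 0.5449 -0.2734  0.2266] tip delta tool cm [-2.81  5.11  0.67] tcp delta tool cm [-3.09  4.99  0.67] turn [-0.0063  0.0152  0.0581] w 0.1 F [ 0.7 -0.5 -0.5] q [ 0.35  0.24  0.09  1.54 -0.02  1.37 -0.8 ]
```

View pics/w9.png

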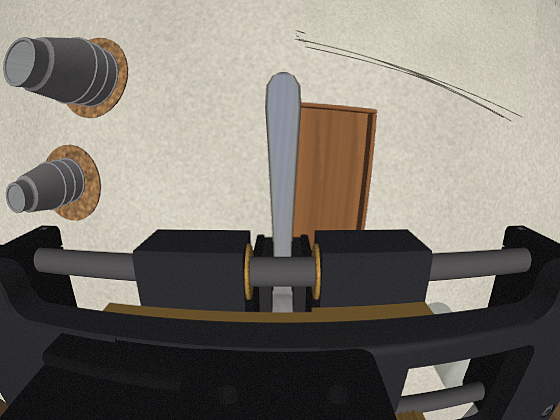

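>>> play_rows --targets "0 0 0 -0.006 0.015 0.058 -1; -1.4 2.5 0 0 0 0 -1; -1.4 2.6 0 0 0 0 -1; 0 0 0 0 0 0 -1; 0 0 0 0 0 0 -1"

```text
time: 44.6
position: [0.5378, -0.3226, 0.4083]
tool_rot: [-3.102, -0.47, -0.002]
ft_force: [-0.0, 0.8, -0.0]
grip_width: 0.102
```

```bash
python3 g.py 0.5355 -.331 .08 16.3
```

```text
t 44.6 tip [ 0.5379 -0.3219  0.2263] tip delta tool cm [-0.53  0.86 14.63] tcp delta tool cm [-0.5   0.79 14.63] turn [-0.0037 -0.0017  0.0162] w 0.102 F [-0.   0.8 -0. ] q [ 0.4   0.27  0.12  1.51 -0.04  1.36 -0.75]
```

>>> play_rows --targets "-0.5 0.8 1 -0.004 -0.002 0.016 -1; 0 0 3 0 0 0 -1; 0 0 4 0 0 0 -1; 0 0 3 0 0 0 -1; 0 0 2 0 0 0 -1; 0 0 0 0 0 0 -1; 0 0 0 0 0 0 -1"

```text
time: 45.48
position: [0.5368, -0.3272, 0.2723]
tool_rot: [-3.108, -0.456, 0.0]
ft_force: [-0.2, -0.4, -1.4]
grip_width: 0.103
```

```bash
python3 g.py 0.5355 -.331 .0116 16.3;  python3 -c "
from h import *
d=ctrl.get_image('wrist'); cv2.imwrite('pics/w10.png',d['pixels'])
d=ctrl.get_image('side'); cv2.imwrite('pics/s10.png',cv2.resize(d['pixels'][110:260,250:450],None,fx=4,fy=4))"
```

```text
t 45.475 tip [ 0.5368 -0.3271  0.0903] tip delta tool cm [-0.23  0.34  7.87] tcp delta tool cm [-0.23  0.33  7.87] turn [-0.0004  0.0001  0.0066] w 0.103 F [-0.2 -0.4 -1.4] q [ 0.41  0.37  0.12  1.67 -0.05  1.11 -0.74]
```

View pics/w10.png

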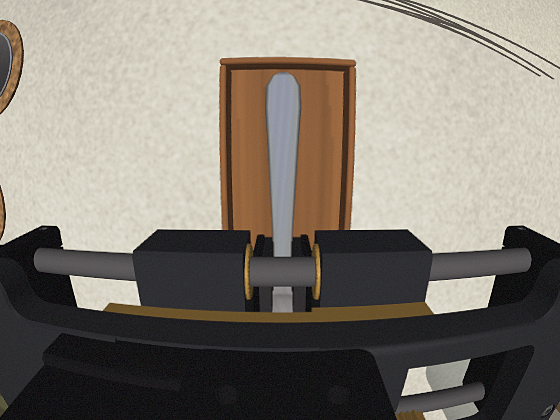

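View pics/s10.png

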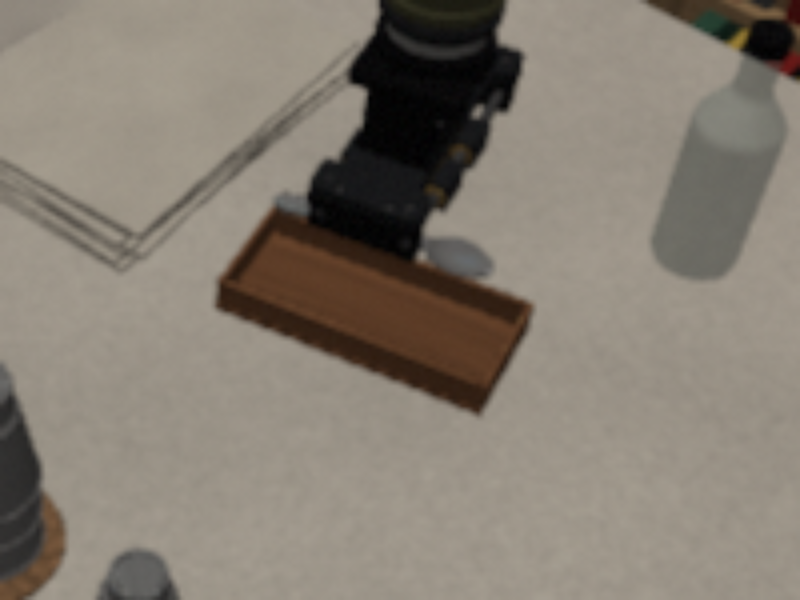

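The wrist view shows the spoon along the tray at column 283, with the tray walls at 220 and 355, so it is centred. I lower it.

>>> play_rows --targets "-0.2 0.2 1 0 0 0.007 -1; 0 0 1.5 0 0 0 -1; 0 0 1.5 0 0 0 -1; 0 0 1 0 0 0 -1; 0 0 0 0 0 0 -1; 0 0 0 0 0 0 -1"

```text
time: 46.32
position: [0.5356, -0.3302, 0.2199]
tool_rot: [3.109, 0.443, 0.002]
ft_force: [0.9, -0.0, -0.0]
grip_width: 0.102
```

```bash
python3 g.py 0.5355 -.331 .0116 16.3;  python3 -c "
from h import *
d=ctrl.get_image('side'); cv2.imwrite('pics/s11.png',cv2.resize(d['pixels'][110:260,250:450],None,fx=4,fy=4))"
```

```text
t 46.325 tip [ 0.5359 -0.3304  0.0379] tip delta tool cm [-0.06  0.05  2.63] tcp delta tool cm [-0.03  0.07  2.63] turn [ 0.001  -0.0012 -0.0013] w 0.102 F [ 0.9 -0.  -0. ] q [ 0.42  0.42  0.11  1.71 -0.06  1.01 -0.74]
```

View pics/s11.png

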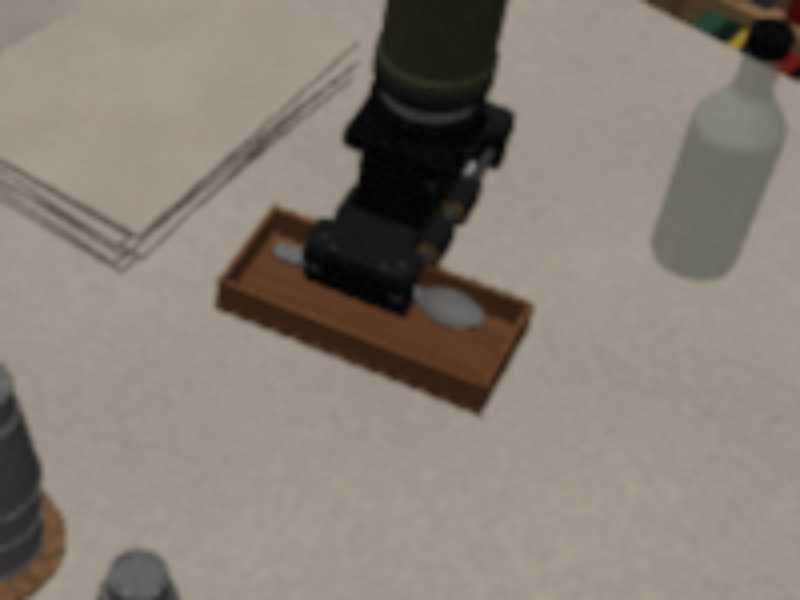

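>>> play_rows --targets "0 0 1 0 0 0 -1; 0 0 0.8 0 0 0 -1; 0 0 0.4 0 0 0 -1; 0 0 0.2 0 0 0 -1; 0 0 0 0 0 0 -1"

```text
time: 47.0
position: [0.5359, -0.3303, 0.1949]
tool_rot: [3.109, 0.443, 0.004]
ft_force: [1.4, 0.2, -0.8]
grip_width: 0.106
```

```bash
python3 g.py 0.5355 -.331 .0116 16.3
```

```text
t 47.0 tip [ 0.5363 -0.3305  0.0129] tip delta tool cm [-0.09  0.02  0.13] tcp delta tool cm [-0.05  0.06  0.13] turn [ 0.0017 -0.002  -0.0011] w 0.106 F [ 1.4  0.2 -0.8] q [ 0.42  0.45  0.11  1.72 -0.06  0.97 -0.73]
```

>>> play_rows --targets "0 0 0.1 0 0 0 -1; 0 0 0 0 0 0 -0.7; 0 0 0 0 0 0 -0.6; 0 0 0 0 0 0 -0.5; 0 0 0 0 0 0 -0.4; 0 0 0 0 0 0 -0.4; 0 0 -2 0 0 0 -0.4; 0 0 -4 0 0 0 -0.4; 0 0 -4 0 0 0 -0.4; 0 0 -4 0 0 0 -0.4; 0 0 -4 0 0 0 -0.4; 0 0 -3 0 0 0 -0.4; 0 0 0 0 0 0 -0.4; -4 -3 0 0 0 0 -0.4; -4 -3 0 0 0 0 -0.4; 0 0 0 0 0 0 -0.4; 0 0 0 0 0 0 -0.4; 0 0 0 0 0 0 -0.4"

```text
time: 49.25
position: [0.4387, -0.2935, 0.4176]
tool_rot: [3.104, 0.443, 0.013]
ft_force: [0.1, -0.4, 1.0]
grip_width: 0.301
```

```bash
python3 g.py 0.5355 -.331 .0116 16.3;  python3 held.py 0.45 0.0115 0.058 0.13 0.014;python3 held.py 0.6 0.006 0.07 0.17 0.016; python3 -c "
from h import *
d=ctrl.get_image('side'); cv2.imwrite('pics/s12.png',cv2.resize(d['pixels'][110:350,170:450],None,fx=2.5,fy=2.5))
P=cloud(d); print('bowl/handle z', P[180:192,355:372,2].round(3)[::4,::4])
d=ctrl.get_image('top'); cv2.imwrite('pics/t12.png',cv2.resize(d['pixels'][150:300,110:430],None,fx=2.5,fy=2.5))"
```

```text
t 49.25 tip [ 0.4403 -0.2943  0.2357] tip delta tool cm [ 7.95  6.03 22.51] tcp delta tool cm [ 8.09  6.16 22.51] turn [ 0.0068 -0.0072 -0.0012] w 0.301 F [ 0.1 -0.4  1. ] q [ 0.41  0.05  0.13  1.74 -0.01  1.34 -0.74]
side 0.058 120 c [0.4498 0.0124] r 0.0295 mean [0.4345 0.0268 0.0568]
side 0.072 113 c [0.4496 0.0128] r 0.0265 mean [0.4363 0.0272 0.0716]
side 0.086 99 c [0.45   0.0125] r 0.0244 mean [0.4376 0.0255 0.0861]
side 0.1 119 c [0.4503 0.012 ] r 0.0208 mean [0.4405 0.0215 0.0991]
side 0.114 191 c [0.4484 0.0144] r 0.0135 mean [0.4484 0.0143 0.1145]
top 0.058 50 c [0.4514 0.0126] r 0.0299 mean [0.4541 0.0047 0.0567]
top 0.072 33 c [0.4518 0.0124] r 0.0266 mean [0.4538 0.004  0.0718]
top 0.086 33 c [0.4513 0.0123] r 0.0242 mean [0.4556 0.0048 0.0869]
top 0.1 53 c [0.4512 0.0122] r 0.0206 mean [0.4526 0.0089 0.0984]
top 0.114 98 c [0.4513 0.0116] r 0.0126 mean [0.4513 0.0115 0.1147]
side 0.07 171 c [0.6    0.0051] r 0.0379 mean [0.5785 0.0213 0.0692]
side 0.086 143 c [0.5992 0.0058] r 0.0342 mean [0.579  0.0217 0.0858]
side 0.102 139 c [0.5996 0.0056] r 0.0319 mean [0.5805 0.0204 0.1017]
side 0.118 139 c [0.599  0.0056] r 0.0289 mean [0.5827 0.0188 0.1184]
side 0.134 128 c [0.6004 0.0049] r 0.0257 mean [0.5852 0.0163 0.1325]
side 0.15 285 c [0.5968 0.0074] r 0.0184 mean [0.5971 0.007  0.1503]
top 0.07 73 c [0.6016 0.0049] r 0.0379 mean [ 0.5964 -0.0044  0.0688]
top 0.086 41 c [0.601  0.0046] r 0.0343 mean [ 0.5919 -0.005   0.0871]
top 0.102 45 c [0.6011 0.0045] r 0.0317 mean [ 0.5946 -0.0069  0.1026]
top 0.118 45 c [0.601  0.0048] r 0.0288 mean [ 0.5939 -0.0063  0.1197]
top 0.134 43 c [0.6015 0.0055] r 0.0262 mean [ 0.5957 -0.0014  0.1293]
top 0.15 182 c [0.6007 0.0042] r 0.0169 mean [0.6005 0.0043 0.1507]
bowl/handle z [[ 0.009  0.017  0.021  0.032 -0.002]
 [ 0.005  0.007  0.008  0.012  0.017]
 [ 0.023  0.016  0.017  0.004  0.008]]
```

View pics/s12.png

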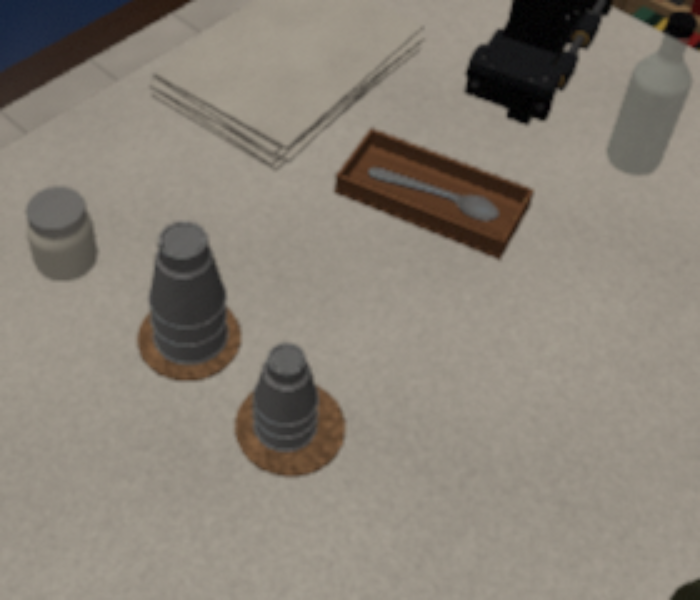

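View pics/t12.png

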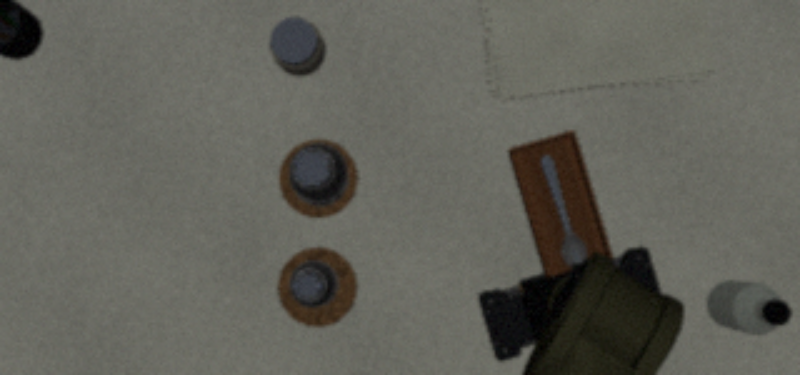

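Side view: both stacks are upright on their mats (big 188,300; small 288,400), and the spoon lies flat and bowl up in the tray (435,195). Tops read 0.150 and 0.115 m against 0.152 and 0.116 expected. I hand in.

```bash
python3 -c "
from bench import ctrl
print(ctrl.close_job())"
```

```text
the job is handed in; nothing more can be done
None
```

I nested both loose big cups, then both loose small cups, on the cups on their mats. Then I laid the spoon bowl up in the tray and handed the job in at about 49.5 s of the 128 s allowed. The jar and the bottle were not touched.

Last checks:
- **Stacks:** I pressed each cup until the wrist read about 9–19 N, within 1 mm of its home height. The finished tops read 0.150 m (big) and 0.115 m (small), against 0.152 and 0.116 expected. Circle fits on both stacks show them upright, and the pictures show them on their mats.
- **Spoon:** the side view shows it flat and bowl up inside the tray, clear of the walls. That is by eye, as the depth readings around the bowl were too scattered to confirm it.
- **Disagreements:** the top and side cameras differed by 1–2 mm on the stacks. On the tray they differed by about 9 mm in x. The side view appeared to miss part of the tray's length, so I leaned on the top view.

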